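Make up two spares kits from the hardware stock

ROBOT

A 6-joint arm with a two-finger parallel gripper is mounted at the origin on the work surface. World frame = base frame: x ahead of the robot, y to its left, z up, the work surface at z = 0. Lengths are in mm, angles in rad, forces in N, time in s.
With the tool pointing down it reaches from about 275 to 750 mm from the base axis. Payload 10.2 kg.
Tool frame: the origin (TCP) lies midway between the tips of the shut fingers; the grasp point (between the pads) lies 19 mm behind it (ctrl.hold_point_z is the distance from the TCP to the grasp point, in mm); z points along the fingers, y is the direction in which the jaws open and shut (so a half turn about z gives the same grasp; the last joint's range is limited). The gripper opens to 85 mm and grips with 20 to 120 N. Pads are 22 mm wide; open, the fingers measure 114 mm over their backs; the gripper's body (76 mm by 85 mm) begins 54 mm behind the grasp point. The pads swing forward as they close: fully open they stand 13 mm farther back than shut.
Start: joints at [1.055, 0.313, 1.498, -0, 1.331, -0.223], TCP at [151.546, 502.658, 231.294] pointing down, gripper open.
Joint ranges: [-2.94, 2.94], [-0.97, 2.17], [0.19, 2.56], [-1.23, 4.37], [0.02, 3.11], [-2.88, 2.88]. Speed limits (rad/s): [2.39, 2.39, 3.01, 3.14, 3.14, 3.14].

INTERFACE

Orientations are given as a unit quaternion [w, x, y, z].
In Python, from rig import ctrl, capture, get_calibration, ticket, search_frame, outline_of gives the robot as it stands. The module is installed in compiled form; this text tells all that it offers.
- The arm moves only by the tool servo_tool, never from a script. Its argument "motion" is a list of rows, each an object with "dr": the turn, a rotation vector about the tool's x, y, z in units of 10 degrees (1.0 is 10 degrees), a list of three; "delta_pos": the shift along the tool's x, y, z in units of 50 mm (1.0 is 50 mm), a list of three; "hand": the opening, from 0 (shut) to 1 (fully open). In form: [{"dr": [ax, ay, az], "delta_pos": [x, y, z], "hand": hand}, ...]. A call has 1 to 20 rows; each row shifts and turns the pose as measured when the row begins, along the tool's axes as they then stand; what a row does not reach is not made up. A row lasts 1/8 s, in which the tool goes at most 62.5 mm and 10.7 degrees, less where a joint would pass 70% of its speed; a pose out of reach is approached as far as the arm can. A call is refused whole if a number of a shift passes 1 or a number of a turn 1, either way. A call with a gripper value outside its range is refused whole. The fingers move at their own pace and stop on an object; "squeeze" is the grip in N (left out, the last holds). Time passes only in rows, so rows that do not move let the fingers close. It gives the time, the measured TCP pose, the force and the opening at its end, in the units of the state.
- ctrl.sense(): the state, without advancing time (a new reading comes with each control period).
- capture(name): name is "scene" or "top" or "wrist"; returns (picture, depth): 384x512x3 uint8, red, green, blue; 384x512 float32, mm along the optical axis (not along the pixel's ray), 0 where there is no reading.
- get_calibration(name): a dict with "camera_matrix" (3x3 intrinsics, pixels), "T" (4x4, takes a point from camera to world coordinates). Camera axes: x right, y down, z forward; pixel columns grow to the right and rows downward; lengths in mm; the calibration is good to about 2 mm. A picture is of the moment at which its call begins: read the wrist's pose just before it. get_calibration takes no time and is no camera call; for the wrist camera it gives the pose at the moment of the call.
- ticket.finish_job(): hands the job in, once; it reports no verdict.
Trained networks look in the newest picture that a camera, given by its name, has taken for a name from the list of things; names that differ only in an ending like _2 or _b are one class to them, and where a whole thing is asked for, a point or a joint stands for the part that bears it (a point fixed in the world has none). Each returns a list of dicts, best first, with "score" (0 to 1); they miss things now and then, are a little off and sometimes report something else, mostly with a low value. They report only what shows in the picture. A call takes as long as a camera call.
- search_frame(camera, label): "bbox" ([left, top, right, bottom] in pixels, round what is visible of it).
- outline_of(camera, label): "pixels" (384x512 bool, what is visible of it) and "bbox" ([left, top, right, bottom] in pixels, round what is visible of it).
The state is a dict: "time_s": time; "joints": joint angles; "dq": joint speeds; "tau": joint torques, N m; "eef_pos": TCP position; "ee_rot": TCP orientation; "force": force on the tool from outside, world axes, zero at the start; "wrist_torque": the same for the moment, N m; "grip_width": opening from 0.0 (shut) to 1.0 (fully open).
Only numpy, scipy, OpenCV 4.12 (cv2) and the standard library are available. Lean on these libraries where they do the work, as an engineer would, in place of code of your own. Each camera call takes 0.05 s, during which the arm holds its last target.

TASK

Make up the two spares kits on the coloured boards from the loose stock lying between them. Blue board: lower the green bracket over the two pins until it sits flat and fully home, and lay the bright bolt and the brown fuse on their black outlines; yellow board: lay the black bolt and the white fuse on their black outlines, each piece lengthwise on its own outline. Leave the U-bolt and the big brass nut where they lie.

Things in the scene. Friction and masses are not known exactly. Their poses are not given: they have to be found in the camera images.
- blue_board: Fixed blue board, 150 (x) by 210 (y) by 8 mm; origin: centre of its underside. Places lie along its x, centred at x=0: bolt-shaped black outline at y=+76 mm, fuse-shaped one at y=+12, bracket's black rectangle at y=-64. On that stand a round steel pin at x=+30 and a diamond brass pin at x=-30, each 10 mm across, 16 mm above the board's top, the top 6 mm tapered to 4 mm across.
- yellow_board: Fixed yellow board, 150 (x) by 180 (y) by 8 mm; origin: centre of its underside. Two places lie along its x, centred at x=0: a bolt-shaped black outline (104 mm long) at y=-42 mm and a fuse-shaped black outline (90 mm long, with two wide parts) at y=+42 mm.
- bracket: Green bracket, 0.3 kg: base plate 90 (x) by 56 (y) by 8 mm with an upright block in the middle, 30 (x) by 24 (y) mm, its top 42 mm above the underside. Holes 13 mm in diameter through the plate at x=+30 and -30 mm, y=0; it fits the pins either way round. Origin: centre of the underside. Grip the block across y, above the plate. Home: underside on the blue board's top.
- bright_bolt: Bright silver hexagon bolt with a nut on it, lying level. 100 mm long along its x, shank 16 mm in diameter; head 24 mm across flats at the -x end, an equal nut 34 to 47 mm out on +x. Origin: on the shank's axis at mid-length, 12 mm above what it lies on. Grip the bare shank at the origin, across x. 0.2 kg. Goes on the blue board's bolt outline, either way round.
- black_bolt: Black hexagon bolt with a nut on it, lying level. 100 mm long along its x, shank 16 mm in diameter; head 24 mm across flats at the -x end, an equal nut 34 to 47 mm out on +x. Origin: on the shank's axis at mid-length, 12 mm above what it lies on. Grip the bare shank at the origin, across x. 0.2 kg. Goes on the yellow board's bolt outline, either way round.
- brown_fuse: Cartridge fuse, with a red-brown body and brass caps, lying level. 86 mm long along its x: round body 24 mm in diameter, 40 mm long; then a cap 28 mm square, 13 mm long, and a 10 mm copper blade at each end. Origin: centre of the body, 14 mm above what it lies on. Grip the body at the origin, across x. 0.13 kg. Goes on the blue board's fuse outline, either way round.
- white_fuse: Cartridge fuse, with a white ceramic body and steel caps, lying level. 86 mm long along its x: round body 24 mm in diameter, 40 mm long; then a cap 28 mm square, 13 mm long, and a 10 mm copper blade at each end. Origin: centre of the body, 14 mm above what it lies on. Grip the body at the origin, across x. 0.13 kg. Goes on the yellow board's fuse outline, either way round.
- u_bolt: Bright steel U-bolt lying flat on the bench among the stock, bar 8 mm thick, 58 mm wide (its y), about 81 mm long (its x, the bend at +x). Origin: between the legs, on the bench. Not wanted: leave it alone.
- brass_nut: Big loose brass hexagon nut lying flat among the stock, 30 mm across flats, 16 mm high. Origin: centre of its underside. Not wanted: leave it alone.

How it is judged (in metres and radians):
At the end, for the whole second after the job is handed in: Bracket on both blue-board pins (height within 2.5 mm, tilt 0.05, yaw 0.12 rad, 4 mm); bright bolt and brown fuse on the blue outlines, black bolt and white fuse on the yellow ones, each within 14 mm along and across, 0.25 rad, lying down (5 mm); U-bolt and nut left; all at rest (x of bracket in the frame of blue_board between -0.004 and 0.004 m and y of bracket in the frame of blue_board between -0.068 and -0.06 m and z of bracket in the frame of blue_board between 0.005 and 0.0105 m and angle between bracket's own z axis and vertical below 0.05 rad and angle between the x axis of bracket and the x axis of blue_board, either way round below 0.12 rad and linear speed of each of bracket, bright_bolt, brown_fuse, black_bolt, white_fuse below 0.02 m/s and x of bright_bolt in the frame of blue_board between -0.014 and 0.014 m and y of bright_bolt in the frame of blue_board between 0.062 and 0.09 m and z of bright_bolt in the frame of blue_board between 0.015 and 0.025 m and angle between the x axis of each of bright_bolt, brown_fuse and the x axis of blue_board, either way round below 0.25 rad and x of brown_fuse in the frame of blue_board between -0.014 and 0.014 m and y of brown_fuse in the frame of blue_board between -0.002 and 0.026 m and z of brown_fuse in the frame of blue_board between 0.017 and 0.027 m and x of black_bolt in the frame of yellow_board between -0.014 and 0.014 m and y of black_bolt in the frame of yellow_board between -0.056 and -0.028 m and z of black_bolt in the frame of yellow_board between 0.015 and 0.025 m and angle between the x axis of each of black_bolt, white_fuse and the x axis of yellow_board, either way round below 0.25 rad and x of white_fuse in the frame of yellow_board between -0.014 and 0.014 m and y of white_fuse in the frame of yellow_board between 0.028 and 0.056 m and z of white_fuse in the frame of yellow_board between 0.017 and 0.027 m); the robot touches nothing.
It fails at once if the U-bolt was moved more than 20 mm (distance of u_bolt from where it was at the start of the episode above 0.02 m).
It fails at once if the brass nut was moved more than 20 mm (distance of brass_nut from where it was at the start of the episode above 0.02 m).
It also fails if it takes over 120 s, if anything falls off the work surface, if the arm or the gripper's body presses on something with over 40 N, if the wrist force passes 120 N, or if a joint passes its speed limit or range.

## Working session

There is one attempt and no reset: what is moved stays moved. The work goes in short steps, Python scripts to look and compute and a tool call to move; the robot and the scene stay as the last step left them, time stands still between calls to the robot, and variables do not carry over. Pictures are saved under pics/ and viewed, and the job is handed in when it is done.

Besides the shell and the picture viewer there is one more tool, called after "Request:" by a JSON object that holds its "fn" and its "kwargs", one argument or row to a line. servo_tool: Moves the arm, as the interface text tells. Its arguments: {"type":"object","properties":{"motion":{"type":"array"},"squeeze":{"type":"number"}},"required":["motion"]}

```bash
mkdir -p pics
cat > h.py <<'E'
import numpy as np, cv2, pickle
from rig import ctrl, capture, get_calibration, ticket, search_frame, outline_of
def snap(n,f):
    p,d=capture(n); c=get_calibration(n); cv2.imwrite(f'pics/{f}.png',cv2.cvtColor(p,cv2.COLOR_RGB2BGR))
    pickle.dump((p,d,c),open(f'pics/{f}.pkl','wb')); return p,d,c
def cloud(d,c):
    K=np.array(c['camera_matrix']);T=np.array(c['T'])
    v,u=np.mgrid[:d.shape[0],:d.shape[1]]
    P=np.stack([(u-K[0,2])/K[0,0]*d,(v-K[1,2])/K[1,1]*d,d,np.ones_like(d)],-1)
    return (P@T.T)[...,:3]
E
python3 - <<'E'
from h import *
for n in ('top','scene'):
    p,d,c=snap(n,n+'0'); print(n,np.round(c['T'],2).tolist(),c['camera_matrix'])
print(ctrl.sense())
E
```

```text
top [[0.02, -0.98, 0.21, 360.35], [-1.0, -0.02, 0.01, -3.4], [-0.0, -0.21, -0.98, 879.09], [0.0, 0.0, 0.0, 1.0]] [[384.23297688   0.         256.60141995]
 [  0.         384.23297688 188.42417122]
 [  0.           0.           1.        ]]
scene [[0.84, 0.3, -0.45, 1000.67], [0.54, -0.49, 0.68, -662.1], [-0.01, -0.82, -0.58, 613.42], [0.0, 0.0, 0.0, 1.0]] [[445.04440095   0.         246.21307495]
 [  0.         445.04440095 185.28361463]
 [  0.           0.           1.        ]]
{'time_s': 0.1, 'joints': array([ 1.05459157e+00,  3.13383534e-01,  1.49836801e+00,  1.05980133e-05,
        1.33099634e+00, -2.23429815e-01]), 'dq': array([-1.60058499e-04, -1.42608541e-03, -1.62763930e-03,  1.54345791e-03,
       -5.53227439e-06,  4.20934249e-04]), 'tau': array([ 4.28517684e-03, -4.12903011e+01, -2.60140228e+01, -9.85821771e-05,
        3.05236477e-03,  2.11458490e-05]), 'eef_pos': array([151.42735117, 502.44601227, 230.79508401]), 'ee_rot': array([-2.13575750e-04,  1.45866423e-01,  9.89304126e-01, -5.36706636e-04]), 'force': array([-0.627225  ,  0.25638689,  0.09694852]), 'wrist_torque': array([ 0.04362164, -0.02143799, -0.01960851]), 'grip_width': 1.0032524899397104}
```

View pics/top0.png

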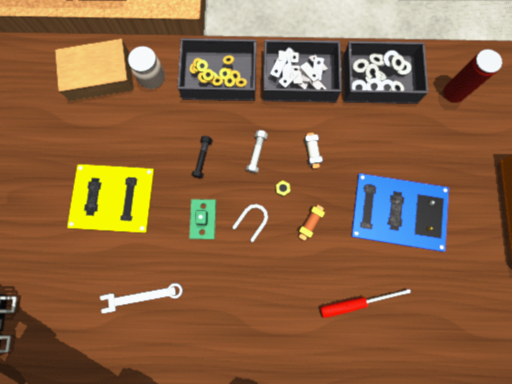

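View pics/scene0.png

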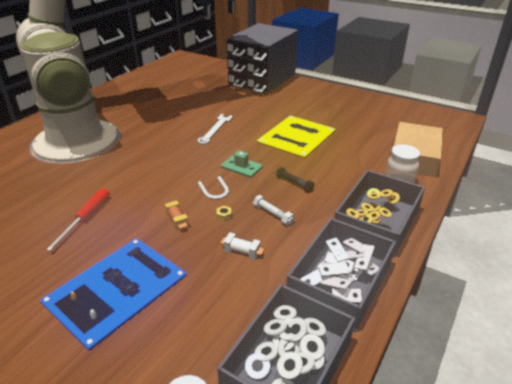

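The top view shows the yellow board at left (110,198), the blue board at right (402,212), and the stock between them: black bolt (202,157), bright bolt (257,152), white fuse (314,150), bracket (202,218), brown fuse (312,222), U-bolt (252,222) and nut (283,188). Next I'll measure their poses.

```bash
cat >> h.py <<'E'
def axis(xy):
    m=xy.mean(0); r=cv2.minAreaRect(xy.astype(np.float32)); b=cv2.boxPoints(r)
    e1,e2=b[1]-b[0],b[2]-b[1]; L=sorted([np.linalg.norm(e1),np.linalg.norm(e2)])
    e=e1 if np.linalg.norm(e1)>np.linalg.norm(e2) else e2
    a=np.degrees(np.arctan2(e[1],e[0])); a=(a+90)%180-90
    return np.round(r[0],1),np.round(L,1),round(a,1)
E
python3 - <<'E'
from h import *
p,d,c=snap('top','top1'); P=cloud(d,c); res={}
for n in 'blue_board yellow_board bracket bright_bolt black_bolt brown_fuse white_fuse u_bolt brass_nut'.split():
    o=outline_of('top',n)
    for k in o[:2]:
        m=k['pixels']&(d>0); Q=P[m]
        print(n,round(k['score'],2),m.sum(),k['bbox'],'z',np.round(np.percentile(Q[:,2],[5,50,95]),1),*axis(Q[:,:2]))
    if o: res[n]=o[0]['pixels']
pickle.dump(res,open('masks.pkl','wb'))
E
```

```text
blue_board 0.61 5947 [352.4, 172.2, 448.2, 252.1] z [4.5 7.1 9.7] [ 499.8 -331. ] [153.1 213.4] 81.8
yellow_board 0.8 5014 [66.9, 160.9, 153.6, 235.0] z [4.2 6.9 9.4] [521.7 341.6] [155.  187.3] 87.8
yellow_board 0.25 146 [271.8, 183.1, 290.6, 197.9] z [ 9.7 14.9 17.4] [546.  -58.3] [29.3 29.7] 53.7
bracket 0.95 952 [188.7, 201.6, 212.2, 241.3] z [ 3.3  7.2 41.2] [473.7 125.3] [59.3 88.1] 1.2
bracket 0.3 394 [306.1, 133.8, 319.9, 169.3] z [ 2.3 23.8 28.4] [ 641.1 -129.6] [30.2 85.9] 9.4
black_bolt 0.61 358 [193.3, 134.4, 212.7, 176.6] z [ 7.5 17.4 23.6] [624.1 133.5] [ 30.9 106.4] -11.3
brown_fuse 0.95 391 [298.8, 207.8, 322.2, 240.2] z [12.7 24.3 28.6] [ 468.6 -122.4] [28.3 83.8] -30.4
white_fuse 0.93 361 [306.0, 133.1, 319.8, 169.6] z [13.1 24.1 28.5] [ 641.3 -129.4] [29.7 85.4] 9.7
u_bolt 0.71 249 [231.4, 205.7, 270.8, 238.5] z [-1.2  6.1  8.6] [474.2   8.7] [56.6 74.3] -34.7
u_bolt 0.71 414 [296.6, 209.6, 323.5, 239.1] z [10.8 24.1 28.7] [ 469.3 -122.1] [27.8 84.7] -30.9
brass_nut 0.45 151 [272.7, 184.2, 292.5, 196.4] z [10.  14.9 17.4] [547.3 -58.4] [29.9 31. ] 66.9
```

```bash
cat >> h.py <<'E'
from scipy.spatial.transform import Rotation as Rn
def pose():
    s=ctrl.sense(); q=s['ee_rot']; R=Rn.from_quat([q[1],q[2],q[3],q[0]]).as_matrix()
    return np.array(s['eef_pos']),R,s
def plan(wps,hand=1.0,vmax=45.,rest=0):
    """wps: list of (x,y,z,jawdeg); prints rows. Rows in tool axes at ideal start."""
    p,R,s=pose(); 
    print('at',p.round(1),'jaw',round(np.degrees(np.arctan2(R[1,1],R[0,1])),1),'tilt',np.degrees(np.arccos(-R[2,2])).round(2),'grip',round(s['grip_width'],3),'F',np.round(s['force'],1),'t',s['time_s'])
    for x,y,z,j in wps:
        t=np.array([x,y,z]); cj=np.degrees(np.arctan2(R[1,1],R[0,1])); dj=(j-cj+90)%180-90
        c=np.cos(np.radians(cj+dj)); n_=np.sin(np.radians(cj+dj)) 
        Rt=np.array([[-n_,c,0],[c,n_,0],[0,0,-1]])
        rv=Rn.from_matrix(R.T@Rt).as_rotvec()
        n=int(max(np.ceil(np.linalg.norm(t-p)/vmax),np.ceil(np.degrees(np.linalg.norm(rv))/9.),1))
        st=(t-p)/n; step=Rn.from_rotvec(rv/n).as_matrix()
        print('->',x,y,z,j,'n',n)
        out=[]
        for i in range(n):
            out.append('{"dr":%s,"delta_pos":%s,"hand":%g}'%(np.round(np.degrees(rv/n)/10,2).tolist(),np.round(R.T@st/50,2).tolist(),hand)); R=R@step
        print(','.join(out)); p=t; R=Rt
E
python3 - <<'E'
from h import *
p,d,c=pickle.load(open('pics/top1.pkl','rb')); P=cloud(d,c)
hsv=cv2.cvtColor(p,cv2.COLOR_RGB2HSV)
for n,lo,hi in (('blue',(100,100,60),(125,255,255)),('yellow',(26,150,120),(34,255,255))):
    m=cv2.inRange(hsv,lo,hi); k,l,st,ce=cv2.connectedComponentsWithStats(m); i=1+st[1:,4].argmax()
    Q=P[(l==i)&(d>0)]; hull=cv2.convexHull(Q[:,:2].astype(np.float32)); print(n,axis(Q[:,:2]), np.median(Q[:,2]))
X=(P[...,2]>5)&(P[...,0]>400)&(P[...,0]<700)&(abs(P[...,1])<200)
k,l,st,ce=cv2.connectedComponentsWithStats(X.astype(np.uint8))
for i in range(1,k):
    if st[i,4]>40: Q=P[l==i]; print(st[i],*axis(Q[:,:2]),np.percentile(Q[:,2],95).round(1))
c=get_calibration('wrist'); q,R,s=pose(); T=np.array(c['T'])
print('wristcam in tool',R.T@(T[:3,3]-q), (R.T@T[:3,:3]).round(2).tolist(),c['camera_matrix'])
plan([(474,125,230,90)])
E
```

```text
blue (array([ 500.4, -332. ]), array([153.7, 215.2], dtype=float32), np.float32(81.8)) 6.924882000093362
yellow (array([521.1, 341.5]), array([153.9, 186.6], dtype=float32), np.float32(87.6)) 6.792888515402922
[246 131  21  42 346] [635.2   3.5] [ 27.2 100.5] -12.9 23.7
[305 133  17  35 378] [ 640.1 -128.5] [28.2 85.4] 8.8 28.5
[191 136  21  42 346] [620.7 132.5] [ 27.4 100.3] -11.3 23.6
[276 181  14  15 158] [547.2 -58. ] [30. 32.] -51.8 17.4
[189 200  27  39 816] [473.6 124.3] [56.6 88.2] 0.4 41.4
[232 204  36  37 205] [472.2  10.5] [56.5 77.5] -34.3 9.0
[299 205  25  36 407] [ 469.6 -122.6] [27.7 85.7] -30.4 28.7
wristcam in tool [  81.84024214   -0.60923825 -142.41987828] [[0.0, -0.95, -0.32], [1.0, 0.0, 0.0], [-0.0, -0.32, 0.95]] [[265.92448258   0.         257.00858913]
 [  0.         265.92448258 186.59702844]
 [  0.           0.           1.        ]]
at [151.6 502.6 231.3] jaw 73.2 tilt 0.0 grip 0.998 F [1.  0.6 0.2] t 0.6
-> 474 125 230 90 n 12
{"dr":[-0.0, -0.0, -0.14],"delta_pos":[-0.7, -0.45, 0.0],"hand":1},{"dr":[-0.0, -0.0, -0.14],"delta_pos":[-0.69, -0.46, 0.0],"hand":1},{"dr":[-0.0, -0.0, -0.14],"delta_pos":[-0.67, -0.48, 0.0],"hand":1},{"dr":[-0.0, -0.0, -0.14],"delta_pos":[-0.66, -0.5, 0.0],"hand":1},{"dr":[-0.0, -0.0, -0.14],"delta_pos":[-0.65, -0.51, 0.0],"hand":1},{"dr":[-0.0, -0.0, -0.14],"delta_pos":[-0.64, -0.53, 0.0],"hand":1},{"dr":[-0.0, -0.0, -0.14],"delta_pos":[-0.62, -0.54, 0.0],"hand":1},{"dr":[-0.0, -0.0, -0.14],"delta_pos":[-0.61, -0.56, 0.0],"hand":1},{"dr":[-0.0, -0.0, -0.14],"delta_pos":[-0.6, -0.57, 0.0],"hand":1},{"dr":[-0.0, -0.0, -0.14],"delta_pos":[-0.58, -0.59, 0.0],"hand":1},{"dr":[-0.0, -0.0, -0.14],"delta_pos":[-0.57, -0.6, 0.0],"hand":1},{"dr":[-0.0, -0.0, -0.14],"delta_pos":[-0.55, -0.62, 0.0],"hand":1}
```

Request:
{"fn": "servo_tool", "kwargs": {
  "motion": [
    {"dr": [0,0,-0.14],"delta_pos": [-0.7,-0.45,0],"hand": 1},
    {"dr": [0,0,-0.14],"delta_pos": [-0.69,-0.46,0],"hand": 1},
    {"dr": [0,0,-0.14],"delta_pos": [-0.67,-0.48,0],"hand": 1},
    {"dr": [0,0,-0.14],"delta_pos": [-0.66,-0.5,0],"hand": 1},
    {"dr": [0,0,-0.14],"delta_pos": [-0.65,-0.51,0],"hand": 1},
    {"dr": [0,0,-0.14],"delta_pos": [-0.64,-0.53,0],"hand": 1},
    {"dr": [0,0,-0.14],"delta_pos": [-0.62,-0.54,0],"hand": 1},
    {"dr": [0,0,-0.14],"delta_pos": [-0.61,-0.56,0],"hand": 1},
    {"dr": [0,0,-0.14],"delta_pos": [-0.6,-0.57,0],"hand": 1},
    {"dr": [0,0,-0.14],"delta_pos": [-0.58,-0.59,0],"hand": 1},
    {"dr": [0,0,-0.14],"delta_pos": [-0.57,-0.6,0],"hand": 1},
    {"dr": [0,0,-0.14],"delta_pos": [-0.55,-0.62,0],"hand": 1}
  ]
}}

```text
time_s: 2.1
eef_pos: [485.3, 116.5, 232.4]
ee_rot: [0.002, -0.007, 1.0, 0.001]
force: [-0.2, 0.8, 0.1]
grip_width: 1.003
```

Run:
```python
from h import *
plan([(474,125,130,90)])
```

```text
at [485.3 116.5 232.4] jaw 90.8 tilt 0.23 grip 1.003 F [-0.2  0.8  0.1] t 2.1
-> 474 125 130 90 n 3
{"dr":[0.0, 0.01, 0.03],"delta_pos":[0.08, 0.06, 0.68],"hand":1},{"dr":[0.0, 0.01, 0.03],"delta_pos":[0.08, 0.06, 0.68],"hand":1},{"dr":[0.0, 0.01, 0.03],"delta_pos":[0.08, 0.06, 0.68],"hand":1}
```

Tracking is good (a slight overshoot).

Request:
{"fn": "servo_tool", "kwargs": {
  "motion": [
    {"dr": [0,0,0.03],"delta_pos": [0.08,0.06,0.68],"hand": 1},
    {"dr": [0,0,0.03],"delta_pos": [0.08,0.06,0.68],"hand": 1},
    {"dr": [0,0,0.03],"delta_pos": [0.08,0.06,0.68],"hand": 1},
    {"dr": [0,0,0],"delta_pos": [0,0,0],"hand": 1}
  ]
}}

```text
time_s: 2.6
eef_pos: [475.5, 123.0, 128.0]
ee_rot: [0.003, 0.003, 1.0, 0.001]
force: [-1.6, 0.1, 0.6]
grip_width: 0.998
```

Run:
```python
from h import *
q,R,s=pose();print(q)
p,d,c=snap('wrist','w1'); P=cloud(d,c)
for o in outline_of('wrist','bracket')[:2]:
    m=o['pixels']&(d>0); Q=P[m]; print(o['score'],m.sum(),*axis(Q[:,:2]))
    B=Q[Q[:,2]>36]; print('block',len(B),*axis(B[:,:2]),np.median(B[:,2]))
    Lq=Q[(Q[:,2]<12)&(Q[:,2]>5)]; print('plate',*axis(Lq[:,:2]),np.median(Lq[:,2]))
plan([(474,125,130,90)])
```

```text
[475.50560135 122.98306048 127.99783182]
0.72 4561 [478.5 123.9] [59.7 95.3] -0.3
block 820 [475.6 123.8] [23.4 30. ] -0.9 43.12613341413659
plate [476.3 123.7] [56.1 90.3] 0.5 9.336917989253436
at [477.3 122.9 130.6] jaw 89.7 tilt 0.63 grip 1.001 F [ 0.5 -0.4  1.1] t 2.7
-> 474 125 130 90 n 1
{"dr":[0.01, 0.06, -0.03],"delta_pos":[0.07, 0.04, 0.01],"hand":1}
```

View pics/w1.png

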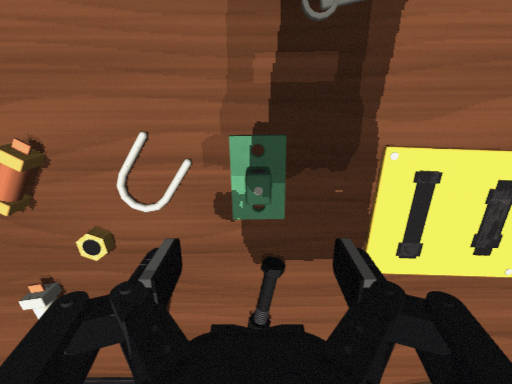

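The wrist view shows the bracket at (258,178), clear of the jaws, with the U-bolt and nut to the left. The arm was still settling at capture, so I'll fix the calibration timing and level the tool.

```bash
cat >> h.py <<'E'
def snap(n,f):
    c=get_calibration(n); p,d=capture(n); cv2.imwrite(f'pics/{f}.png',cv2.cvtColor(p,cv2.COLOR_RGB2BGR))
    pickle.dump((p,d,c),open(f'pics/{f}.pkl','wb')); return p,d,c
E
python3 - <<'E'
from h import *
plan([(474,124,110,90)])
E
```

```text
at [477.3 122.9 130.6] jaw 89.7 tilt 0.63 grip 1.001 F [ 0.5 -0.4  1.1] t 2.7
-> 474 124 110 90 n 1
{"dr":[0.01, 0.06, -0.03],"delta_pos":[0.07, 0.02, 0.41],"hand":1}
```

Request:
{"fn": "servo_tool", "kwargs": {
  "motion": [
    {"dr": [0.01,0.06,-0.03],"delta_pos": [0.07,0.02,0.41],"hand": 1},
    {"dr": [0,0,0],"delta_pos": [0,0,0],"hand": 1},
    {"dr": [0,0,0],"delta_pos": [0,0,0],"hand": 1},
    {"dr": [0,0,0],"delta_pos": [0,0,0],"hand": 1}
  ]
}}

```text
time_s: 3.2
eef_pos: [477.8, 123.9, 115.8]
ee_rot: [0.006, 0.0, 1.0, 0.0]
force: [-0.6, 0.6, 0.5]
grip_width: 1.004
```

Run:
```python
from h import *
q,R,s=pose();print(q)
p,d,c=snap('wrist','w2'); P=cloud(d,c)
for o in outline_of('wrist','bracket')[:1]:
    m=o['pixels']&(d>0); Q=P[m]; print(o['score'],m.sum(),*axis(Q[:,:2]))
    B=Q[Q[:,2]>36]; print('block',len(B),*axis(B[:,:2]),np.median(B[:,2]))
    Lq=Q[(Q[:,2]<12)&(Q[:,2]>5)]; print('plate',*axis(Lq[:,:2]),np.median(Lq[:,2]))
plan([(474,124,50,90),(474,124,13,90)])
```

```text
[477.75658528 123.86719867 115.82347849]
0.8 4739 [474.6 123.8] [57.7 90.9] -1.0
block 887 [473.8 123.6] [23.9 29.4] -0.3 41.52949385926607
plate [474.8 123.6] [55.8 90.5] 0.6 7.776179780388176
at [477.6 123.9 115.5] jaw 90.0 tilt 0.62 grip 0.999 F [-0.3  0.3  0.2] t 3.3
-> 474 124 50 90 n 2
{"dr":[0.0, 0.03, -0.0],"delta_pos":[0.04, 0.0, 0.66],"hand":1},{"dr":[0.0, 0.03, -0.0],"delta_pos":[0.04, 0.0, 0.66],"hand":1}
-> 474 124 13 90 n 1
{"dr":[0.0, 0.0, 0.0],"delta_pos":[0.0, 0.0, 0.74],"hand":1}
```

Request:
{"fn": "servo_tool", "kwargs": {
  "motion": [
    {"dr": [0,0.06,0],"delta_pos": [0.06,0,0.66],"hand": 1},
    {"dr": [0,0.06,0],"delta_pos": [0.04,0,0.66],"hand": 1},
    {"dr": [0,0,0],"delta_pos": [0,0,0.3],"hand": 1},
    {"dr": [0,0,0],"delta_pos": [0,0,0],"hand": 1}
  ]
}}

```text
time_s: 3.8
eef_pos: [474.4, 123.9, 34.4]
ee_rot: [-0.003, 0.0, 1.0, 0.0]
force: [-0.2, -0.4, 0.9]
grip_width: 1.001
```

Run:
```python
from h import *
plan([(474.3,123.8,13,90)])
```

```text
at [474.4 123.9  34.4] jaw 90.0 tilt 0.35 grip 1.001 F [-0.2 -0.4  0.9] t 3.8
-> 474.3 123.8 13 90 n 1
{"dr":[0.0, -0.04, -0.0],"delta_pos":[-0.0, -0.0, 0.43],"hand":1}
```

Request:
{"fn": "servo_tool", "kwargs": {
  "motion": [
    {"dr": [0,-0.03,0],"delta_pos": [0,0,0.25],"hand": 1},
    {"dr": [0,0,0],"delta_pos": [0,0,0.12],"hand": 1},
    {"dr": [0,0,0],"delta_pos": [0,0,0],"hand": 0},
    {"dr": [0,0,0],"delta_pos": [0,0,0],"hand": 0},
    {"dr": [0,0,0],"delta_pos": [0,0,0],"hand": 0},
    {"dr": [0,0,0],"delta_pos": [0,0,0],"hand": 0},
    {"dr": [0,0,0],"delta_pos": [0,0,0],"hand": 0},
    {"dr": [0,0,0],"delta_pos": [0,0,0],"hand": 0}
  ],
  "squeeze": 50
}}

```text
time_s: 4.8
eef_pos: [476.1, 124.0, 17.3]
ee_rot: [0.002, 0.0, 1.0, 0.0]
force: [0.5, -0.1, -0.8]
grip_width: 0.27
```

Run:
```python
from h import *
th=np.radians(-8.2); b=np.array([500,-331.5]); 
R=np.array([[np.cos(th),-np.sin(th)],[np.sin(th),np.cos(th)]]); t=b+R@[0,-64]; print(t)
plan([(474,124,150,90),(t[0],t[1],150,81.8)],hand=0,vmax=48)
```

```text
[ 490.87174824 -394.84567878]
at [476.1 124.   17.3] jaw 90.0 tilt 0.26 grip 0.27 F [ 0.5 -0.1 -0.8] t 4.8
-> 474 124 150 90 n 3
{"dr":[0.0, 0.01, -0.0],"delta_pos":[0.01, 0.0, -0.88],"hand":0},{"dr":[0.0, 0.01, -0.0],"delta_pos":[0.01, 0.0, -0.88],"hand":0},{"dr":[0.0, 0.01, -0.0],"delta_pos":[0.01, 0.0, -0.88],"hand":0}
-> 490.8717482428473 -394.8456787780985 150 81.8 n 11
{"dr":[0.0, 0.0, 0.07],"delta_pos":[-0.03, -0.94, 0.0],"hand":0},{"dr":[0.0, 0.0, 0.07],"delta_pos":[-0.04, -0.94, 0.0],"hand":0},{"dr":[0.0, 0.0, 0.07],"delta_pos":[-0.06, -0.94, 0.0],"hand":0},{"dr":[0.0, 0.0, 0.07],"delta_pos":[-0.07, -0.94, 0.0],"hand":0},{"dr":[0.0, 0.0, 0.07],"delta_pos":[-0.08, -0.94, 0.0],"hand":0},{"dr":[0.0, 0.0, 0.07],"delta_pos":[-0.09, -0.94, 0.0],"hand":0},{"dr":[0.0, 0.0, 0.07],"delta_pos":[-0.1, -0.94, 0.0],"hand":0},{"dr":[0.0, 0.0, 0.07],"delta_pos":[-0.12, -0.94, 0.0],"hand":0},{"dr":[0.0, 0.0, 0.07],"delta_pos":[-0.13, -0.94, 0.0],"hand":0},{"dr":[0.0, 0.0, 0.07],"delta_pos":[-0.14, -0.93, 0.0],"hand":0},{"dr":[0.0, 0.0, 0.07],"delta_pos":[-0.15, -0.93, 0.0],"hand":0}
```

Request:
{"fn": "servo_tool", "kwargs": {
  "motion": [
    {"dr": [0,0,0],"delta_pos": [0,0,-0.88],"hand": 0},
    {"dr": [0,0,0],"delta_pos": [0,0,-0.88],"hand": 0},
    {"dr": [0,0,0],"delta_pos": [0,0,-0.88],"hand": 0},
    {"dr": [0,0,0.09],"delta_pos": [-0.04,-0.9,0],"hand": 0},
    {"dr": [0,0,0.09],"delta_pos": [-0.05,-0.94,0],"hand": 0},
    {"dr": [0,0,0.09],"delta_pos": [-0.06,-0.94,0],"hand": 0},
    {"dr": [0,0,0.09],"delta_pos": [-0.08,-0.94,0],"hand": 0},
    {"dr": [0,0,0.09],"delta_pos": [-0.1,-0.94,0],"hand": 0},
    {"dr": [0,0,0.09],"delta_pos": [-0.12,-0.94,0],"hand": 0},
    {"dr": [0,0,0.09],"delta_pos": [-0.13,-0.94,0],"hand": 0},
    {"dr": [0,0,0.09],"delta_pos": [-0.14,-0.94,0],"hand": 0},
    {"dr": [0,0,0.09],"delta_pos": [-0.15,-0.9,0],"hand": 0},
    {"dr": [0,0,0],"delta_pos": [0,0,0],"hand": 0},
    {"dr": [0,0,0],"delta_pos": [0,0,0],"hand": 0},
    {"dr": [0,0,0],"delta_pos": [0,0,0],"hand": 0}
  ]
}}

```text
time_s: 6.68
eef_pos: [489.3, -308.6, 149.8]
ee_rot: [-0.001, 0.072, 0.997, 0.002]
force: [0.3, -0.5, -2.8]
grip_width: 0.272
```

Run:
```python
from h import *
plan([(490,-395,150,81.8)])
snap('wrist','w3')
```

```text
at [ 489.3 -308.6  149.8] jaw 81.8 tilt 0.26 grip 0.272 F [ 0.3 -0.5 -2.8] t 6.675
-> 490 -395 150 81.8 n 2
{"dr":[0.01, -0.01, -0.0],"delta_pos":[-0.13, -0.85, -0.01],"hand":1},{"dr":[0.01, -0.01, -0.0],"delta_pos":[-0.13, -0.85, -0.0],"hand":1}
```

View pics/w3.png

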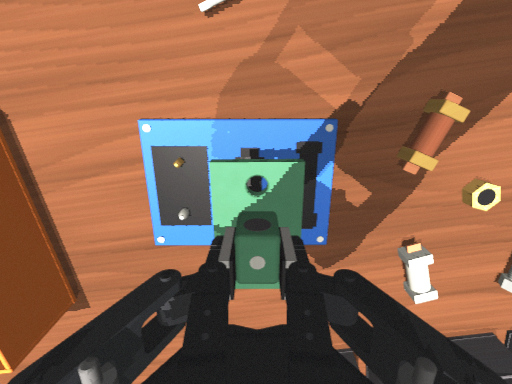

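Both pins are visible, brass at (180,162) and steel at (183,214), and the held bracket's near hole is at (257,184). Now I'll compute positions.

Run:
```python
from h import *
p,d,c=pickle.load(open('pics/w3.pkl','rb')); P=cloud(d,c); q,R,s=pose()
hsv=cv2.cvtColor(p,cv2.COLOR_RGB2HSV)
# pins
for (u0,v0) in ((180,162),(183,214)):
    w=P[v0-14:v0+14,u0-14:u0+14].reshape(-1,3); B=w[w[:,2]>13]; print('pin pts',len(B),np.percentile(B[:,2],[50,100]).round(1),B[:,:2].mean(0).round(1)); t=w[w[:,2]>w[:,2].max()-3]; print('  top',len(t),t.mean(0).round(1)); print((w.reshape(28,28,3)[4:24,4:24,2]).round(0).astype(int)) 
m=cv2.inRange(hsv,(100,100,60),(125,255,255)); Q=P[(m>0)&(d>0)&(P[...,2]<15)]; print('board',*axis(Q[:,:2]),np.median(Q[:,2]))
# bracket plate
g=cv2.inRange(hsv,(60,60,40),(88,255,255)); k,l,st,ce=cv2.connectedComponentsWithStats(g); i=1+st[1:,4].argmax()
Q=P[(l==i)&(d>0)]; rel=(Q-q)@R
print('z rel hist',np.percentile(rel[:,2],[5,25,50,75,95]).round(1))
pl=rel[(rel[:,2]>np.percentile(rel[:,2],75)-4)]; print('plate rel',*axis(pl[:,:2]),pl[:,:2].min(0),pl[:,:2].max(0),np.median(pl[:,2]))
# hole : dark px
sub=np.zeros_like(g); sub[172:198,240:272]=1; dk=(p.max(-1)<45)&(sub>0); vv,uu=np.nonzero(dk); print('hole px',uu.mean(),vv.mean(),len(uu),uu.min(),uu.max(),vv.min(),vv.max())
```

```text
pin pts 64 [ 20.5 292.5] [ 456.1 -379.7]
  top 6 [ 408.4 -298.1  292.5]
[[ 10   8   9   9   8   9  10   9  10   9   8   8   8   8   8   8   8   7
    8   8]
 [  8   9   7   7   7   8   8   8   9 292   8   8   8   8   8   8   9   8
    8   9]
 [  7   7   8   9   9   8   8   8   9   8   8   9   8   9   8   8   8   8
    9   9]
 [  9   8   8   6   8   8   8   8   8   7   8   9   9   8   8   9   8   7
    9   8]
 [  9   8   8   7  10   8   8   8   8   8   9   8   8   9   9   8   7   9
    8   8]
 [  8   8   7   6   8   8   7   8   7   9   8   8   8   9   9   8   8   8
    9   8]
 [  9   8   9   8   9   8   8   9   8  12  12   8   8   8   8   8   9   9
    8   7]
 [  9   8   9   9   9   9   7  17  18  15  14  12   9   7   8   8   7   8
    8   8]
 [  9   8   8   9   8   9  18  19  18  18  15  13  12  11   8   8   8   8
    8   8]
 [  8   8   8   8  10   9  21  22  20  19  17  16  14  12   8   9   8   9
    8   9]
 [  8   8   9   9   8  18  22  22  21  21  19  18  15  14   8   8   9   9
    8   8]
 [  8   8   8   8  18  23  25  23  22  22  19  20  17  10   9   9   9   8
    8   9]
 [  9   
[... 2023 characters left out ...]
 7   8  10   9   8   8   9   8   8  23  19   8   8   8   8   8   8   8
   10   9]
 [  8   8   8   8   9  10   7   9   8   8   8   9   9   8  10   9   8   9
    7   8]
 [  8   8   9   7   8   8   8   9   9  10   8   9   9   8   8   8   9   8
    8   9]
 [  8   7   7   8   8   7   8   8   9   9   9   7   8  10   8   7   8   8
    8   7]
 [  9   9   9   9   7   7   8   7   7   8  10   9   8   8   9   7   8   8
    8   9]]
board [ 501.9 -332.7] [153.  212.6] 81.8 7.735690482743109
z rel hist [-24.7 -19.9   9.2   9.8  10.7]
plate rel [ 1.3 11.7] [80.4 90.3] -0.4 [-43.98637692 -28.64045025] [46.56523976 51.80359931] 9.569245439533972
hole px 255.30597014925374 183.8507462686567 134 249 260 177 191
```

Run:
```python
import cv2
p=cv2.imread('pics/w3.png'); cv2.imwrite('pics/w3z.png',cv2.resize(p[110:260,130:350],None,fx=3.6,fy=3.6,interpolation=cv2.INTER_NEAREST)[:600])
```

```text
(no output)
```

View pics/w3z.png

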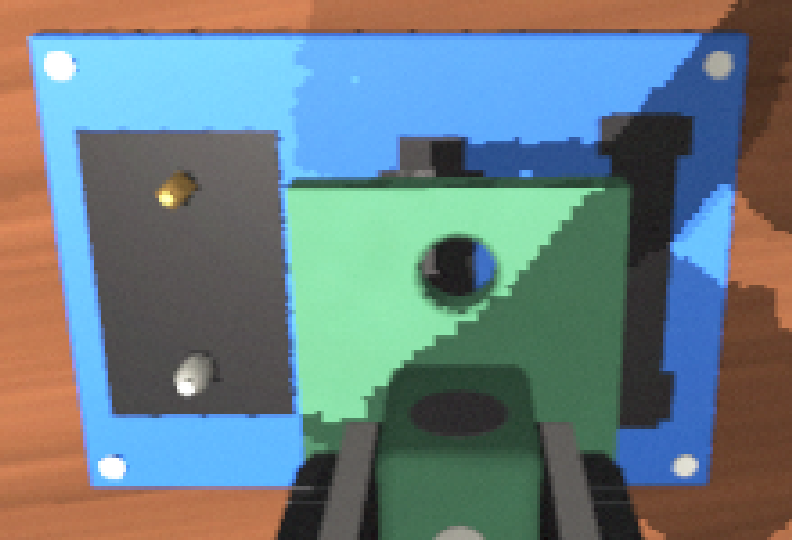

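Run:
```python
from h import *
p,d,c=pickle.load(open('pics/w3.pkl','rb')); P=cloud(d,c); q,R,s=pose()
K=c['camera_matrix'];T=np.array(c['T'])
def ray(u,v,z):
    r=T[:3,:3]@np.array([(u-K[0,2])/K[0,0],(v-K[1,2])/K[1,1],1]); return T[:3,3]+r*(z-T[2,3])/r[2]
tips=[]
for (u0,v0) in ((180,162),(183,214)):
    w=P[v0-14:v0+14,u0-14:u0+14].reshape(-1,3); t=w[(w[:,2]>22.5)&(w[:,2]<30)]; tips.append(t[:,:2].mean(0)); print(len(t),t.mean(0).round(1))
for u,v in ((178.,164.5),(183.5,214.5)): print('ray tip',ray(u,v,24).round(1))
tips=np.array(tips); print('mid',tips.mean(0),'dir',np.degrees(np.arctan2(*(tips[1]-tips[0])[::-1])),np.linalg.norm(tips[1]-tips[0]))
h=ray(256.9,185.6,q[2]-9.4); print('hole rel',((h-q)@R).round(1))
# bracket edges via colour at plate top plane: left/right edges of plate, far edge
for u,v in ((211,161),(305,161)): print(((ray(u,v,q[2]-9.4)-q)@R).round(1))
```

```text
12 [ 461.4 -389.3   23.5]
16 [ 520.8 -397.5   23.7]
ray tip [ 461.9 -387.5   24. ]
ray tip [ 517.9 -394.8   24. ]
mid [ 491.13963284 -393.38935815] dir -7.92877932778501 59.95692568321074
hole rel [31.3 -0.9  9.5]
[ 46.4 -27.7   9.4]
[46.4 27.2  9.6]
```

Run:
```python
from h import *
plan([(493.3,-394.6,100,82),(493.3,-394.6,65,82)],hand=0)
```

```text
at [ 489.3 -308.5  149.9] jaw 81.8 tilt 0.26 grip 0.27 F [-0.   0.2 -1. ] t 6.725
-> 493.3 -394.6 100 82 n 3
{"dr":[0.01, -0.01, -0.01],"delta_pos":[-0.11, -0.57, 0.33],"hand":0},{"dr":[0.01, -0.01, -0.01],"delta_pos":[-0.11, -0.57, 0.33],"hand":0},{"dr":[0.01, -0.01, -0.01],"delta_pos":[-0.11, -0.57, 0.33],"hand":0}
-> 493.3 -394.6 65 82 n 1
{"dr":[0.0, 0.0, 0.0],"delta_pos":[0.0, 0.0, 0.7],"hand":0}
```

Request:
{"fn": "servo_tool", "kwargs": {
  "motion": [
    {"dr": [0.01,-0.01,-0.01],"delta_pos": [-0.11,-0.57,0.33],"hand": 0},
    {"dr": [0.01,-0.01,0],"delta_pos": [-0.11,-0.57,0.33],"hand": 0},
    {"dr": [0,0,0],"delta_pos": [-0.11,-0.52,0.33],"hand": 0},
    {"dr": [0,0,0],"delta_pos": [0,0,0.4],"hand": 0},
    {"dr": [0,0,0],"delta_pos": [0,0,0.2],"hand": 0},
    {"dr": [0,0,0],"delta_pos": [0,0,0],"hand": 0}
  ]
}}

```text
time_s: 7.48
eef_pos: [496.3, -391.1, 69.7]
ee_rot: [0.001, 0.068, 0.998, -0.0]
force: [-0.3, 0.1, -1.7]
grip_width: 0.266
```

Run:
```python
from h import *
plan([(493.3,-394.6,55,82)],hand=0)
p,d,c=snap('wrist','w4'); cv2.imwrite('pics/w4z.png',cv2.resize(cv2.cvtColor(p,cv2.COLOR_RGB2BGR)[110:270,160:360],None,fx=3.7,fy=3.7,interpolation=cv2.INTER_NEAREST))
```

```text
at [ 496.3 -391.1   69.7] jaw 82.3 tilt 0.15 grip 0.266 F [-0.3  0.1 -1.7] t 7.475
-> 493.3 -394.6 55 82 n 1
{"dr":[-0.0, 0.01, 0.03],"delta_pos":[0.05, -0.08, 0.29],"hand":0}
```

View pics/w4z.png

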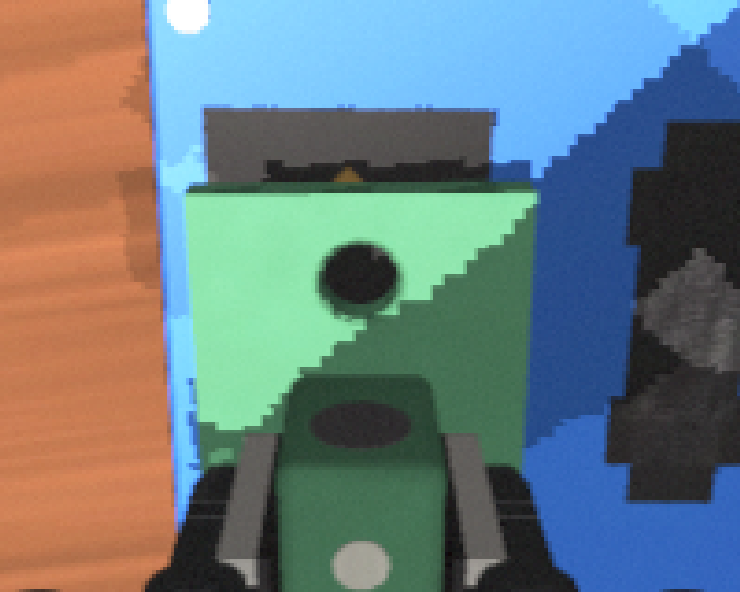

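The near edge of the black rectangle spans (205..493,108) in the zoom and the brass pin base shows at (347,172), so lateral offset can be measured directly.

Run:
```python
from h import *
p,d,c=pickle.load(open('pics/w4.pkl','rb')); P=cloud(d,c); q,R,s=pose()
K=c['camera_matrix'];T=np.array(c['T'])
def ray(zu,zv,z):
    u=(zu+.5)/3.7+160-.5;v=(zv+.5)/3.7+110-.5
    r=T[:3,:3]@np.array([(u-K[0,2])/K[0,0],(v-K[1,2])/K[1,1],1]); return T[:3,3]+r*(z-T[2,3])/r[2]
rel=lambda X:((X-q)@R).round(1)
a,b=ray(205,108,8),ray(494,108,8); print('rect corners rel',rel(a),rel(b),'mid',rel((a+b)/2),'len',np.linalg.norm(a-b),'world',((a+b)/2).round(1))
print('pin base',rel(ray(347,180,8)))
a,b=ray(187,187,q[2]-9.4),ray(538,187,q[2]-9.4); print('plate edge rel',rel(a),rel(b),'mid',rel((a+b)/2))
print('hole',rel(ray(360,279,q[2]-9.4)))
hsv=cv2.cvtColor(p,cv2.COLOR_RGB2HSV)
```

```text
rect corners rel [ 51.8 -32.6  62.1] [51.8 27.1 62. ] mid [51.8 -2.7 62.1] len 59.61869368077832 world [ 445.  -387.1    8. ]
pin base [36.6 -3.3 62.1]
plate edge rel [ 47.3 -27.7   9.3] [47.3 27.3  9.2] mid [47.3 -0.2  9.2]
hole [32.1 -0.6  9.3]
```

Request:
{"fn": "servo_tool", "kwargs": {
  "motion": [
    {"dr": [0,0,0.02],"delta_pos": [0.05,-0.05,0.15],"hand": 0},
    {"dr": [0,0,0],"delta_pos": [0.03,-0.03,0.15],"hand": 0},
    {"dr": [0,0,0],"delta_pos": [0,0,0.1],"hand": 0},
    {"dr": [0,0,0],"delta_pos": [0,0,0],"hand": 0}
  ]
}}

```text
time_s: 8.02
eef_pos: [492.3, -395.0, 50.5]
ee_rot: [0.002, 0.069, 0.998, -0.002]
force: [0.3, 0.3, -2.0]
grip_width: 0.268
```

Run:
```python
from h import *
plan([(493.3,-393.5,46,82.2)],hand=0)
```

```text
at [ 492.3 -395.    50.5] jaw 82.1 tilt 0.34 grip 0.268 F [ 0.3  0.3 -2. ] t 8.025
-> 493.3 -393.5 46 82.2 n 1
{"dr":[-0.02, 0.03, -0.01],"delta_pos":[-0.01, 0.03, 0.09],"hand":0}
```

Request:
{"fn": "servo_tool", "kwargs": {
  "motion": [
    {"dr": [-0.02,0.03,0],"delta_pos": [-0.01,0.03,0.05],"hand": 0},
    {"dr": [-0.01,0.02,0],"delta_pos": [-0.01,0.01,0.04],"hand": 0},
    {"dr": [0,0,0],"delta_pos": [0,0,0],"hand": 0}
  ]
}}

```text
time_s: 8.4
eef_pos: [493.9, -393.1, 46.0]
ee_rot: [-0.002, 0.069, 0.998, 0.001]
force: [0.3, 0.0, -1.9]
grip_width: 0.265
```

Run:
```python
from h import *
plan([(493.3,-393.5,46,82.2)],hand=0)
p,d,c=snap('wrist','w5'); cv2.imwrite('pics/w5z.png',cv2.resize(cv2.cvtColor(p,cv2.COLOR_RGB2BGR)[110:270,160:360],None,fx=3.7,fy=3.7,interpolation=cv2.INTER_NEAREST))
```

```text
at [ 493.9 -393.1   46. ] jaw 82.1 tilt 0.25 grip 0.265 F [ 0.3  0.  -1.9] t 8.4
-> 493.3 -393.5 46 82.2 n 1
{"dr":[0.01, -0.02, -0.01],"delta_pos":[0.01, -0.01, 0.0],"hand":0}
```

View pics/w5z.png

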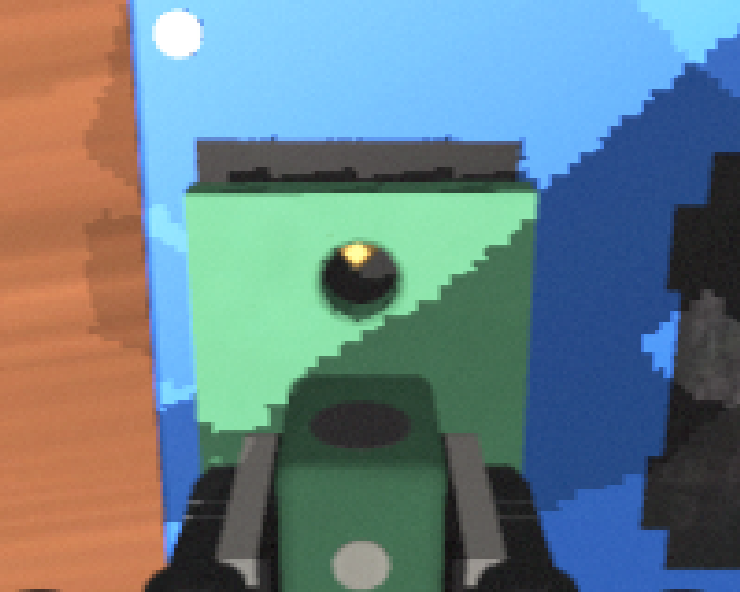

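The brass tip is now visible through the hole at zoom (356,252).

Run:
```python
from h import *
p,d,c=pickle.load(open('pics/w5.pkl','rb')); P=cloud(d,c); q,R,s=pose()
K=c['camera_matrix'];T=np.array(c['T'])
def ray(zu,zv,z):
    u=(zu+.5)/3.7+160-.5;v=(zv+.5)/3.7+110-.5
    r=T[:3,:3]@np.array([(u-K[0,2])/K[0,0],(v-K[1,2])/K[1,1],1]); return T[:3,3]+r*(z-T[2,3])/r[2]
rel=lambda X:((X-q)@R).round(1)
a,b=ray(197,141,8),ray(523,141,8); print('rect rel',rel(a),rel(b),'mid',rel((a+b)/2),'len',np.linalg.norm(a-b))
print('pin tip',rel(ray(356,252,24)),'if half visible',rel(ray(356,245,24)))
print('hole',rel(ray(360,279,q[2]-9.4)))
```

```text
rect rel [ 48.9 -30.8  38.2] [48.9 29.4 38.4] mid [48.9 -0.7 38.3] len 60.20278897129472
pin tip [32.4 -1.4 22.2] if half visible [33.6 -1.4 22.2]
hole [31.6 -0.7  9.5]
```

Request:
{"fn": "servo_tool", "kwargs": {
  "motion": [
    {"dr": [0,-0.01,0],"delta_pos": [0.02,-0.01,0.08],"hand": 0},
    {"dr": [0,0,0],"delta_pos": [0,0,0.08],"hand": 0},
    {"dr": [0,0,0],"delta_pos": [0,0,0.06],"hand": 0}
  ]
}}

```text
time_s: 8.82
eef_pos: [492.8, -393.5, 34.6]
ee_rot: [-0.001, 0.069, 0.998, 0.001]
force: [-0.4, 0.1, -2.8]
grip_width: 0.274
```

Run:
```python
from h import *
plan([(493.3,-393.5,26,82.2)],hand=0)
```

```text
at [ 492.8 -393.5   34.6] jaw 82.1 tilt 0.14 grip 0.274 F [-0.4  0.1 -2.8] t 8.825
-> 493.3 -393.5 26 82.2 n 1
{"dr":[0.01, -0.01, -0.01],"delta_pos":[-0.01, 0.0, 0.17],"hand":0}
```

No contact force while 7 mm down over the pins, so I'll continue.

Request:
{"fn": "servo_tool", "kwargs": {
  "motion": [
    {"dr": [0,0,0],"delta_pos": [0,0,0.08],"hand": 0},
    {"dr": [0,0,0],"delta_pos": [0,0,0.08],"hand": 0},
    {"dr": [0,0,0],"delta_pos": [0,0,0.06],"hand": 0},
    {"dr": [0,0,0],"delta_pos": [0,0,0.04],"hand": 0}
  ]
}}

```text
time_s: 9.32
eef_pos: [492.9, -393.8, 25.3]
ee_rot: [-0.001, 0.069, 0.998, 0.001]
force: [-6.3, 5.5, 14.9]
grip_width: 0.269
```

Request:
{"fn": "servo_tool", "kwargs": {
  "motion": [
    {"dr": [0,0,0],"delta_pos": [0,0,0],"hand": 1},
    {"dr": [0,0,0],"delta_pos": [0,0,0],"hand": 1},
    {"dr": [0,0,0],"delta_pos": [0,0,0],"hand": 1},
    {"dr": [0,0,0],"delta_pos": [0,0,-0.4],"hand": 1},
    {"dr": [0,0,0],"delta_pos": [0,0,-0.8],"hand": 1},
    {"dr": [0,0,0],"delta_pos": [0,0,-0.8],"hand": 1},
    {"dr": [0,0,0],"delta_pos": [0,0,0],"hand": 1}
  ]
}}

```text
time_s: 10.2
eef_pos: [493.6, -394.6, 133.0]
ee_rot: [0.001, 0.069, 0.998, -0.001]
force: [0.5, 0.1, -0.6]
grip_width: 1.0
```

Run:
```python
from h import *
plan([(469.5,-122.5,100,59.6),(469.5,-122.5,6,59.6)])
p,d,c=snap('wrist','w6'); P=cloud(d,c)
for o in outline_of('wrist','bracket')[:1]:
    Q=P[o['pixels']&(d>0)]; B=Q[Q[:,2]>38]; print('block z',np.median(B[:,2]),*axis(B[:,:2])); L=Q[Q[:,2]<28]; print('plate z',np.percentile(L[:,2],[10,50,90]))
```

```text
at [ 493.6 -394.6  133. ] jaw 82.1 tilt 0.17 grip 1.0 F [ 0.5  0.1 -0.6] t 10.2
-> 469.5 -122.5 100 59.6 n 7
{"dr":[-0.0, 0.0, 0.32],"delta_pos":[0.18, 0.76, 0.09],"hand":1},{"dr":[-0.0, 0.0, 0.32],"delta_pos":[0.22, 0.75, 0.09],"hand":1},{"dr":[-0.0, 0.0, 0.32],"delta_pos":[0.26, 0.74, 0.09],"hand":1},{"dr":[-0.0, 0.0, 0.32],"delta_pos":[0.3, 0.72, 0.09],"hand":1},{"dr":[-0.0, 0.0, 0.32],"delta_pos":[0.34, 0.7, 0.09],"hand":1},{"dr":[-0.0, 0.0, 0.32],"delta_pos":[0.38, 0.68, 0.09],"hand":1},{"dr":[-0.0, 0.0, 0.32],"delta_pos":[0.42, 0.66, 0.09],"hand":1}
-> 469.5 -122.5 6 59.6 n 3
{"dr":[0.0, 0.0, 0.0],"delta_pos":[0.0, 0.0, 0.63],"hand":1},{"dr":[0.0, 0.0, 0.0],"delta_pos":[0.0, 0.0, 0.63],"hand":1},{"dr":[0.0, 0.0, 0.0],"delta_pos":[0.0, 0.0, 0.63],"hand":1}
block z 49.585196714054916 [ 490.9 -393.9] [23.8 29.8] -7.3
plate z [14.81057176 15.73894892 16.70452791]
```

View pics/w6.png

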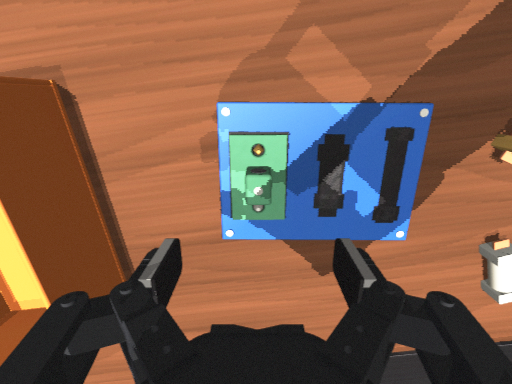

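The bracket is home: plate top at 16 mm, block top at 50 mm, both pins showing through the holes. Next is the brown fuse.

Request:
{"fn": "servo_tool", "kwargs": {
  "motion": [
    {"dr": [0,0,0.32],"delta_pos": [0.18,0.76,0.09],"hand": 1},
    {"dr": [0,0,0.32],"delta_pos": [0.22,0.75,0.09],"hand": 1},
    {"dr": [0,0,0.32],"delta_pos": [0.26,0.74,0.09],"hand": 1},
    {"dr": [0,0,0.32],"delta_pos": [0.3,0.72,0.09],"hand": 1},
    {"dr": [0,0,0.32],"delta_pos": [0.34,0.7,0.09],"hand": 1},
    {"dr": [0,0,0.32],"delta_pos": [0.38,0.68,0.09],"hand": 1},
    {"dr": [0,0,0.32],"delta_pos": [0.35,0.55,0.09],"hand": 1},
    {"dr": [0,0,0],"delta_pos": [0,0,0],"hand": 1},
    {"dr": [0,0,0],"delta_pos": [0,0,0],"hand": 1}
  ]
}}

```text
time_s: 11.42
eef_pos: [464.0, -117.3, 91.2]
ee_rot: [-0.009, 0.268, 0.963, 0.004]
force: [-0.1, -0.4, -0.0]
grip_width: 1.001
```

```bash
cat >> h.py <<'E'
def see(n,f):
    p,d,c=snap('wrist',f); P=cloud(d,c)
    for o in outline_of('wrist',n)[:2]:
        Q=P[o['pixels']&(d>0)]; Q=Q[(Q[:,2]>3)&(Q[:,2]<60)]
        if len(Q)>20: print(n,round(o['score'],2),len(Q),np.array(o['bbox']).round(),*axis(Q[:,:2]),'z95',np.percentile(Q[:,2],95).round(1))
E
python3 - <<'E'
from h import *
see('brown_fuse','w7')
plan([(469.5,-122.5,6,59.6)])
E
```

```text
brown_fuse 0.83 2550 [236. 156. 273. 250.] [ 470.3 -123.4] [27.6 84.9] -30.2 z95 28.4
at [ 464.  -117.6   91.2] jaw 58.9 tilt 1.07 grip 0.999 F [ 0.8  0.4 -0.8] t 11.525
-> 469.5 -122.5 6 59.6 n 2
{"dr":[0.01, -0.05, -0.04],"delta_pos":[-0.09, -0.02, 0.85],"hand":1},{"dr":[0.01, -0.05, -0.04],"delta_pos":[-0.08, -0.01, 0.85],"hand":1}
```

View pics/w7.png

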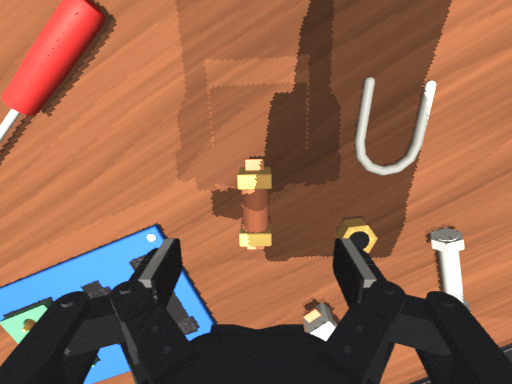

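Request:
{"fn": "servo_tool", "kwargs": {
  "motion": [
    {"dr": [0.01,-0.06,-0.04],"delta_pos": [-0.1,-0.02,0.6],"hand": 0.7},
    {"dr": [0.01,-0.05,-0.03],"delta_pos": [-0.07,-0.02,0.5],"hand": 0.7},
    {"dr": [0,0,0],"delta_pos": [0,0,0.2],"hand": 0.7},
    {"dr": [0,0,0],"delta_pos": [0,0,0],"hand": 0.7}
  ]
}}

```text
time_s: 12.02
eef_pos: [470.6, -126.5, 25.0]
ee_rot: [0.001, 0.264, 0.965, -0.001]
force: [0.0, 0.5, 0.1]
grip_width: 0.696
```

Run:
```python
from h import *
plan([(470.3,-123.4,5,59.7)])
```

```text
at [ 470.6 -126.5   25. ] jaw 59.4 tilt 0.2 grip 0.696 F [0.  0.5 0.1] t 12.025
-> 470.3 -123.4 5 59.7 n 1
{"dr":[-0.01, 0.02, -0.03],"delta_pos":[0.04, 0.05, 0.4],"hand":1}
```

Request:
{"fn": "servo_tool", "kwargs": {
  "motion": [
    {"dr": [0,0,-0.02],"delta_pos": [0.04,0.05,0.25],"hand": 0.7},
    {"dr": [0,0,0],"delta_pos": [0,0,0.12],"hand": 0.7},
    {"dr": [0,0,0],"delta_pos": [0,0,0],"hand": 0},
    {"dr": [0,0,0],"delta_pos": [0,0,0],"hand": 0},
    {"dr": [0,0,0],"delta_pos": [0,0,0],"hand": 0},
    {"dr": [0,0,0],"delta_pos": [0,0,0],"hand": 0},
    {"dr": [0,0,0],"delta_pos": [0,0,0],"hand": 0}
  ],
  "squeeze": 50
}}

```text
time_s: 12.9
eef_pos: [471.1, -123.7, 7.1]
ee_rot: [0.003, 0.262, 0.965, -0.001]
force: [0.1, 0.5, -0.9]
grip_width: 0.26
```

Run:
```python
from h import *
p,R,s=pose()
plan([(p[0],p[1],85,59.6),(501.7,-318.7,85,82)],hand=0)
```

```text
at [ 471.1 -123.7    7.1] jaw 59.7 tilt 0.37 grip 0.26 F [ 0.1  0.5 -0.9] t 12.9
-> 471.1280249488812 -123.69293121817623 85 59.6 n 2
{"dr":[-0.0, 0.02, 0.0],"delta_pos":[-0.0, -0.0, -0.78],"hand":0},{"dr":[-0.0, 0.02, 0.0],"delta_pos":[-0.0, -0.0, -0.78],"hand":0}
-> 501.7 -318.7 85 82 n 5
{"dr":[0.0, 0.0, -0.45],"delta_pos":[-0.5, -0.61, 0.0],"hand":0},{"dr":[0.0, 0.0, -0.45],"delta_pos":[-0.45, -0.65, 0.0],"hand":0},{"dr":[0.0, 0.0, -0.45],"delta_pos":[-0.4, -0.68, 0.0],"hand":0},{"dr":[0.0, 0.0, -0.45],"delta_pos":[-0.34, -0.71, 0.0],"hand":0},{"dr":[0.0, 0.0, -0.45],"delta_pos":[-0.29, -0.74, 0.0],"hand":0}
```

Request:
{"fn": "servo_tool", "kwargs": {
  "motion": [
    {"dr": [0,0.02,0],"delta_pos": [0,0,-0.8],"hand": 0},
    {"dr": [0,0.02,0],"delta_pos": [0,0,-0.8],"hand": 0},
    {"dr": [0,0,-0.45],"delta_pos": [-0.5,-0.61,0],"hand": 0},
    {"dr": [0,0,-0.45],"delta_pos": [-0.45,-0.65,0],"hand": 0},
    {"dr": [0,0,-0.45],"delta_pos": [-0.4,-0.68,0],"hand": 0},
    {"dr": [0,0,-0.45],"delta_pos": [-0.34,-0.71,0],"hand": 0},
    {"dr": [0,0,-0.43],"delta_pos": [-0.27,-0.68,0],"hand": 0},
    {"dr": [0,0,0],"delta_pos": [0,0,0],"hand": 0},
    {"dr": [0,0,0],"delta_pos": [0,0,0],"hand": 0}
  ]
}}

```text
time_s: 14.02
eef_pos: [502.1, -320.1, 88.7]
ee_rot: [-0.002, 0.063, 0.998, 0.0]
force: [-0.9, 0.5, -1.1]
grip_width: 0.259
```

Run:
```python
from h import *
plan([(501.7,-318.7,40,82),(501.7,-318.7,16.5,82)],hand=0)
```

```text
at [ 502.1 -320.1   88.7] jaw 82.7 tilt 0.19 grip 0.259 F [-0.9  0.5 -1.1] t 14.025
-> 501.7 -318.7 40 82 n 2
{"dr":[0.0, -0.01, 0.04],"delta_pos":[0.0, 0.01, 0.49],"hand":0},{"dr":[0.0, -0.01, 0.04],"delta_pos":[0.01, 0.01, 0.49],"hand":0}
-> 501.7 -318.7 16.5 82 n 1
{"dr":[0.0, 0.0, 0.0],"delta_pos":[0.0, 0.0, 0.47],"hand":0}
```

Request:
{"fn": "servo_tool", "kwargs": {
  "motion": [
    {"dr": [0,0,0.04],"delta_pos": [0,0.02,0.49],"hand": 0},
    {"dr": [0,0,0.03],"delta_pos": [0,0.01,0.49],"hand": 0},
    {"dr": [0,0,0],"delta_pos": [0,0,0.2],"hand": 0},
    {"dr": [0,0,0],"delta_pos": [0,0,0.1],"hand": 0}
  ]
}}

```text
time_s: 14.52
eef_pos: [502.7, -315.6, 24.3]
ee_rot: [-0.001, 0.069, 0.998, 0.0]
force: [0.8, -0.6, -1.6]
grip_width: 0.26
```

Run:
```python
from h import *
plan([(501.7,-318.7,15.5,82)],hand=0)
```

```text
at [ 502.7 -315.6   24.3] jaw 82.1 tilt 0.13 grip 0.26 F [ 0.8 -0.6 -1.6] t 14.525
-> 501.7 -318.7 15.5 82 n 1
{"dr":[0.0, -0.01, 0.01],"delta_pos":[0.01, -0.06, 0.18],"hand":0}
```

Request:
{"fn": "servo_tool", "kwargs": {
  "motion": [
    {"dr": [0,0,0],"delta_pos": [0.01,-0.05,0.1],"hand": 0},
    {"dr": [0,0,0],"delta_pos": [0,0,0.06],"hand": 0},
    {"dr": [0,0,0],"delta_pos": [0,0,0.03],"hand": 0},
    {"dr": [0,0,0],"delta_pos": [0,0,0.02],"hand": 0}
  ]
}}

```text
time_s: 15.02
eef_pos: [502.4, -318.5, 15.1]
ee_rot: [-0.0, 0.069, 0.998, -0.001]
force: [-3.1, 3.7, 7.9]
grip_width: 0.262
```

Request:
{"fn": "servo_tool", "kwargs": {
  "motion": [
    {"dr": [0,0,0],"delta_pos": [0,0,0],"hand": 0.5},
    {"dr": [0,0,0],"delta_pos": [0,0,0],"hand": 0.5},
    {"dr": [0,0,0],"delta_pos": [0,0,0],"hand": 0.5},
    {"dr": [0,0,0],"delta_pos": [0,0,-0.4],"hand": 0.5},
    {"dr": [0,0,0],"delta_pos": [0,0,-0.8],"hand": 0.5},
    {"dr": [0,0,0],"delta_pos": [0,0,-0.8],"hand": 0.7},
    {"dr": [0,0,0],"delta_pos": [0,0,0],"hand": 1}
  ]
}}

```text
time_s: 15.9
eef_pos: [502.7, -318.6, 118.2]
ee_rot: [0.0, 0.069, 0.998, -0.001]
force: [0.2, -0.4, -0.5]
grip_width: 0.888
```

Run:
```python
from h import *
see('brown_fuse','w8')
plan([(635,3.5,100,77)])
```

```text
brown_fuse 0.91 2227 [243. 141. 276. 231.] [ 501.9 -319.2] [27.1 86.1] -8.4 z95 36.4
at [ 501.5 -317.6  114.9] jaw 82.1 tilt 0.28 grip 0.997 F [-0.5 -0.1 -1.2] t 16.0
-> 635 3.5 100 77 n 8
{"dr":[0.0, -0.0, 0.06],"delta_pos":[-0.22, 0.84, 0.04],"hand":1},{"dr":[0.0, -0.0, 0.06],"delta_pos":[-0.21, 0.84, 0.04],"hand":1},{"dr":[0.0, -0.0, 0.06],"delta_pos":[-0.2, 0.85, 0.04],"hand":1},{"dr":[0.0, -0.0, 0.06],"delta_pos":[-0.19, 0.85, 0.04],"hand":1},{"dr":[0.0, -0.0, 0.06],"delta_pos":[-0.18, 0.85, 0.04],"hand":1},{"dr":[0.0, -0.0, 0.06],"delta_pos":[-0.17, 0.85, 0.04],"hand":1},{"dr":[0.0, -0.0, 0.06],"delta_pos":[-0.16, 0.85, 0.04],"hand":1},{"dr":[0.0, -0.0, 0.06],"delta_pos":[-0.15, 0.86, 0.04],"hand":1}
```

View pics/w8.png

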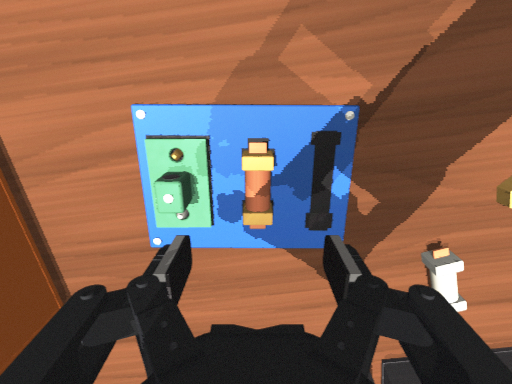

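The brown fuse lies squarely on its outline at (258,185). Next is the bright bolt.

Request:
{"fn": "servo_tool", "kwargs": {
  "motion": [
    {"dr": [0,0,0.06],"delta_pos": [-0.22,0.84,0.04],"hand": 1},
    {"dr": [0,0,0.06],"delta_pos": [-0.21,0.84,0.04],"hand": 1},
    {"dr": [0,0,0.06],"delta_pos": [-0.2,0.85,0.04],"hand": 1},
    {"dr": [0,0,0.06],"delta_pos": [-0.19,0.85,0.04],"hand": 1},
    {"dr": [0,0,0.06],"delta_pos": [-0.18,0.85,0.04],"hand": 1},
    {"dr": [0,0,0.06],"delta_pos": [-0.17,0.85,0.04],"hand": 1},
    {"dr": [0,0,0.06],"delta_pos": [-0.16,0.85,0.04],"hand": 1},
    {"dr": [0,0,0.06],"delta_pos": [-0.12,0.7,0.04],"hand": 1},
    {"dr": [0,0,0],"delta_pos": [0,0,0],"hand": 1},
    {"dr": [0,0,0],"delta_pos": [0,0,0],"hand": 1}
  ]
}}

```text
time_s: 17.25
eef_pos: [627.8, 7.5, 82.4]
ee_rot: [-0.015, 0.113, 0.993, 0.004]
force: [-1.1, 0.0, 0.4]
grip_width: 1.001
```

Run:
```python
from h import *
see('bright_bolt','w9')
plan([(635,3.5,40,77),(635,3.5,4,77)])
```

```text
bright_bolt 0.72 2438 [235. 153. 273. 268.] [635.9   3.5] [26.3 98.4] -13.3 z95 24.1
at [627.9   7.2  82.8] jaw 77.0 tilt 1.7 grip 1.0 F [-0.1 -0.   0.5] t 17.35
-> 635 3.5 40 77 n 1
{"dr":[0.03, -0.17, -0.0],"delta_pos":[-0.18, -0.04, 0.85],"hand":1}
-> 635 3.5 4 77 n 1
{"dr":[0.0, 0.0, 0.0],"delta_pos":[0.0, 0.0, 0.72],"hand":1}
```

View pics/w9.png

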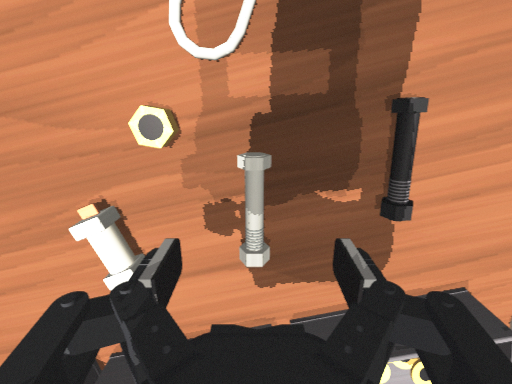

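Request:
{"fn": "servo_tool", "kwargs": {
  "motion": [
    {"dr": [0.03,-0.17,0],"delta_pos": [-0.18,-0.07,0.55],"hand": 0.8},
    {"dr": [0,0,0],"delta_pos": [-0.02,0,0.4],"hand": 0.7},
    {"dr": [0,0,0],"delta_pos": [0,0,0.2],"hand": 0.7},
    {"dr": [0,0,0],"delta_pos": [0,0,0],"hand": 0.7}
  ]
}}

```text
time_s: 17.85
eef_pos: [636.1, -2.1, 24.3]
ee_rot: [0.001, 0.116, 0.993, -0.001]
force: [1.0, -0.1, -0.4]
grip_width: 0.7
```

Run:
```python
from h import *
plan([(635.9,3.5,4,76.8)])
```

```text
at [636.1  -2.1  24.3] jaw 76.7 tilt 0.16 grip 0.7 F [ 1.  -0.1 -0.4] t 17.85
-> 635.9 3.5 4 76.8 n 1
{"dr":[-0.01, 0.01, -0.01],"delta_pos":[0.03, 0.11, 0.41],"hand":1}
```

Request:
{"fn": "servo_tool", "kwargs": {
  "motion": [
    {"dr": [0,0,0],"delta_pos": [0.03,0.08,0.24],"hand": 0.7},
    {"dr": [0,0,0],"delta_pos": [0,0.02,0.12],"hand": 0.7},
    {"dr": [0,0,0],"delta_pos": [0,0,0.05],"hand": 0},
    {"dr": [0,0,0],"delta_pos": [0,0,0],"hand": 0},
    {"dr": [0,0,0],"delta_pos": [0,0,0],"hand": 0},
    {"dr": [0,0,0],"delta_pos": [0,0,0],"hand": 0},
    {"dr": [0,0,0],"delta_pos": [0,0,0],"hand": 0}
  ]
}}

```text
time_s: 18.73
eef_pos: [636.7, 3.1, 4.3]
ee_rot: [0.003, 0.116, 0.993, -0.001]
force: [0.1, -0.1, -1.8]
grip_width: 0.163
```

Run:
```python
from h import *
p,R,s=pose()
plan([(p[0],p[1],85,77),(510.6,-255.3,85,82)],hand=0)
```

```text
at [636.7   3.1   4.3] jaw 76.7 tilt 0.31 grip 0.163 F [ 0.1 -0.1 -1.8] t 18.725
-> 636.6646155712325 3.1374317855498197 85 77 n 2
{"dr":[-0.0, 0.02, -0.01],"delta_pos":[-0.0, -0.0, -0.81],"hand":0},{"dr":[-0.0, 0.02, -0.01],"delta_pos":[-0.0, -0.0, -0.81],"hand":0}
-> 510.6 -255.3 85 82 n 7
{"dr":[0.0, 0.0, -0.07],"delta_pos":[0.18, -0.8, 0.0],"hand":0},{"dr":[0.0, 0.0, -0.07],"delta_pos":[0.19, -0.8, 0.0],"hand":0},{"dr":[0.0, 0.0, -0.07],"delta_pos":[0.2, -0.8, 0.0],"hand":0},{"dr":[0.0, 0.0, -0.07],"delta_pos":[0.21, -0.79, 0.0],"hand":0},{"dr":[0.0, 0.0, -0.07],"delta_pos":[0.22, -0.79, 0.0],"hand":0},{"dr":[0.0, 0.0, -0.07],"delta_pos":[0.23, -0.79, 0.0],"hand":0},{"dr":[0.0, 0.0, -0.07],"delta_pos":[0.24, -0.78, 0.0],"hand":0}
```

Request:
{"fn": "servo_tool", "kwargs": {
  "motion": [
    {"dr": [0,0.02,0],"delta_pos": [0,0,-0.82],"hand": 0},
    {"dr": [0,0.02,0],"delta_pos": [0,0,-0.82],"hand": 0},
    {"dr": [0,0,-0.08],"delta_pos": [0.18,-0.8,0],"hand": 0},
    {"dr": [0,0,-0.08],"delta_pos": [0.19,-0.8,0],"hand": 0},
    {"dr": [0,0,-0.08],"delta_pos": [0.2,-0.8,0],"hand": 0},
    {"dr": [0,0,-0.08],"delta_pos": [0.21,-0.79,0],"hand": 0},
    {"dr": [0,0,-0.08],"delta_pos": [0.22,-0.79,0],"hand": 0},
    {"dr": [0,0,-0.08],"delta_pos": [0.23,-0.79,0],"hand": 0},
    {"dr": [0,0,-0.08],"delta_pos": [0.2,-0.66,0],"hand": 0},
    {"dr": [0,0,0],"delta_pos": [0,0,0],"hand": 0},
    {"dr": [0,0,0],"delta_pos": [0,0,0],"hand": 0}
  ]
}}

```text
time_s: 20.1
eef_pos: [510.4, -256.9, 88.4]
ee_rot: [-0.002, 0.065, 0.998, -0.0]
force: [0.3, 0.3, -1.3]
grip_width: 0.164
```

Run:
```python
from h import *
plan([(510.6,-255.3,40,82),(510.6,-255.3,13,82)],hand=0)
```

```text
at [ 510.4 -256.9   88.4] jaw 82.5 tilt 0.19 grip 0.164 F [ 0.3  0.3 -1.3] t 20.1
-> 510.6 -255.3 40 82 n 2
{"dr":[-0.0, -0.01, 0.03],"delta_pos":[-0.0, 0.02, 0.48],"hand":0},{"dr":[-0.0, -0.01, 0.03],"delta_pos":[-0.0, 0.02, 0.48],"hand":0}
-> 510.6 -255.3 13 82 n 1
{"dr":[0.0, 0.0, 0.0],"delta_pos":[0.0, 0.0, 0.54],"hand":0}
```

Request:
{"fn": "servo_tool", "kwargs": {
  "motion": [
    {"dr": [0,0,0.03],"delta_pos": [0,0.01,0.49],"hand": 0},
    {"dr": [0,0,0.03],"delta_pos": [0,0.01,0.49],"hand": 0},
    {"dr": [0,0,0],"delta_pos": [0,0,0.25],"hand": 0},
    {"dr": [0,0,0],"delta_pos": [0,0,0.12],"hand": 0},
    {"dr": [0,0,0],"delta_pos": [0,0,0.06],"hand": 0}
  ]
}}

```text
time_s: 20.72
eef_pos: [512.8, -253.0, 17.2]
ee_rot: [-0.001, 0.068, 0.998, -0.001]
force: [-0.4, -0.0, -1.8]
grip_width: 0.163
```

Run:
```python
from h import *
plan([(510.6,-255.3,12.4,82)],hand=0)
```

```text
at [ 512.8 -253.    17.2] jaw 82.2 tilt 0.1 grip 0.163 F [-0.4 -0.  -1.8] t 20.725
-> 510.6 -255.3 12.4 82 n 1
{"dr":[-0.01, -0.01, 0.02],"delta_pos":[0.04, -0.05, 0.1],"hand":0}
```

Request:
{"fn": "servo_tool", "kwargs": {
  "motion": [
    {"dr": [0,0,0],"delta_pos": [0.04,-0.04,0.05],"hand": 0},
    {"dr": [0,0,0],"delta_pos": [0,0,0.04],"hand": 0},
    {"dr": [0,0,0],"delta_pos": [0,0,0.03],"hand": 0},
    {"dr": [0,0,0],"delta_pos": [0,0,0.01],"hand": 0}
  ]
}}

```text
time_s: 21.22
eef_pos: [511.0, -255.2, 12.2]
ee_rot: [0.0, 0.068, 0.998, -0.001]
force: [-3.5, 2.2, 5.9]
grip_width: 0.162
```

Request:
{"fn": "servo_tool", "kwargs": {
  "motion": [
    {"dr": [0,0,0],"delta_pos": [0,0,0],"hand": 0.4},
    {"dr": [0,0,0],"delta_pos": [0,0,0],"hand": 0.4},
    {"dr": [0,0,0],"delta_pos": [0,0,0],"hand": 0.4},
    {"dr": [0,0,0],"delta_pos": [0,0,-0.4],"hand": 0.4},
    {"dr": [0,0,0],"delta_pos": [0,0,-0.8],"hand": 0.5},
    {"dr": [0,0,0],"delta_pos": [0,0,-0.8],"hand": 0.8},
    {"dr": [0,0,0],"delta_pos": [0,0,0],"hand": 1},
    {"dr": [0,0,0],"delta_pos": [0,0,0],"hand": 1}
  ]
}}

```text
time_s: 22.22
eef_pos: [510.8, -255.1, 114.2]
ee_rot: [0.0, 0.068, 0.998, -0.001]
force: [-0.4, -0.1, 0.2]
grip_width: 1.003
```

Run:
```python
from h import *
see('bright_bolt','w10')
plan([(640.5,-128.7,100,99.2)])
```

```text
bright_bolt 0.72 2178 [240. 135. 273. 242.] [ 514.5 -256.2] [ 28.3 107.1] -8.4 z95 32.1
at [ 510.9 -255.1  114.1] jaw 82.2 tilt 0.14 grip 1.002 F [ 1.1 -0.3 -0.2] t 22.325
-> 640.5 -128.7 100 99.2 n 5
{"dr":[-0.0, 0.0, -0.34],"delta_pos":[-0.44, 0.57, 0.06],"hand":1},{"dr":[-0.0, 0.0, -0.34],"delta_pos":[-0.48, 0.54, 0.06],"hand":1},{"dr":[-0.0, 0.0, -0.34],"delta_pos":[-0.51, 0.51, 0.06],"hand":1},{"dr":[-0.0, 0.0, -0.34],"delta_pos":[-0.54, 0.48, 0.06],"hand":1},{"dr":[-0.0, 0.0, -0.34],"delta_pos":[-0.57, 0.45, 0.06],"hand":1}
```

View pics/w10.png

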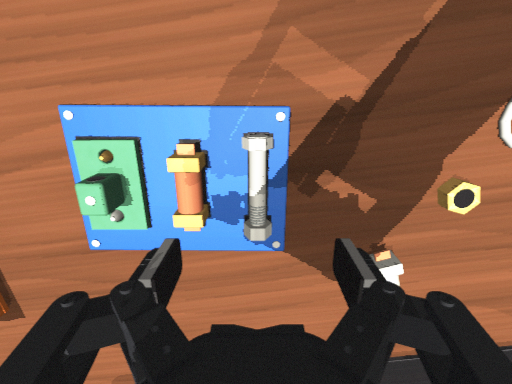

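The blue board is complete, with the bright bolt squarely on its outline at (258,187). Next is the white fuse.

Request:
{"fn": "servo_tool", "kwargs": {
  "motion": [
    {"dr": [0,0,-0.34],"delta_pos": [-0.44,0.57,0.06],"hand": 1},
    {"dr": [0,0,-0.34],"delta_pos": [-0.48,0.54,0.06],"hand": 1},
    {"dr": [0,0,-0.34],"delta_pos": [-0.51,0.51,0.06],"hand": 1},
    {"dr": [0,0,-0.34],"delta_pos": [-0.54,0.48,0.06],"hand": 1},
    {"dr": [0,0,-0.3],"delta_pos": [-0.45,0.33,0.06],"hand": 1},
    {"dr": [0,0,0],"delta_pos": [0,0,0],"hand": 1},
    {"dr": [0,0,0],"delta_pos": [0,0,0],"hand": 1}
  ]
}}

```text
time_s: 23.2
eef_pos: [635.5, -131.9, 90.1]
ee_rot: [-0.005, -0.08, 0.997, 0.002]
force: [-0.5, -0.9, 0.4]
grip_width: 0.997
```

Run:
```python
from h import *
see('white_fuse','w11')
plan([(640.5,-128.7,40,99.2),(640.5,-128.7,5,99.2)])
```

```text
white_fuse 0.93 2625 [242. 157. 279. 246.] [ 641.2 -129.6] [27.9 86.4] 9.6 z95 28.3
at [ 635.5 -132.1   90.4] jaw 99.1 tilt 0.61 grip 0.999 F [ 0.2 -0.4  1. ] t 23.3
-> 640.5 -128.7 40 99.2 n 2
{"dr":[0.01, -0.03, -0.0],"delta_pos":[-0.06, 0.02, 0.5],"hand":1},{"dr":[0.01, -0.03, -0.0],"delta_pos":[-0.06, 0.03, 0.5],"hand":1}
-> 640.5 -128.7 5 99.2 n 1
{"dr":[0.0, 0.0, 0.0],"delta_pos":[0.0, 0.0, 0.7],"hand":1}
```

View pics/w11.png

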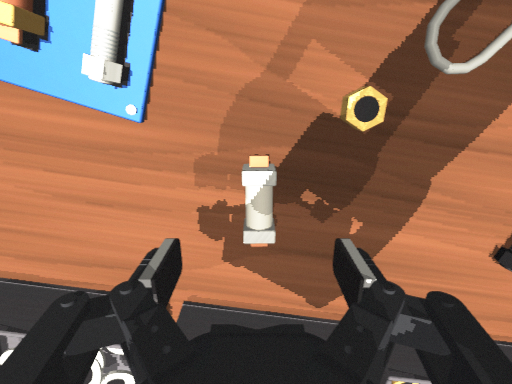

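Request:
{"fn": "servo_tool", "kwargs": {
  "motion": [
    {"dr": [0.01,-0.03,0],"delta_pos": [-0.08,0.02,0.6],"hand": 0.7},
    {"dr": [0.01,-0.03,0],"delta_pos": [-0.05,0.02,0.5],"hand": 0.7},
    {"dr": [0,0,0],"delta_pos": [0,0,0.2],"hand": 0.7},
    {"dr": [0,0,0],"delta_pos": [0,0,0],"hand": 0.7}
  ]
}}

```text
time_s: 23.8
eef_pos: [640.6, -132.1, 25.5]
ee_rot: [0.001, -0.077, 0.997, -0.0]
force: [0.8, 0.7, -0.4]
grip_width: 0.7
```

Run:
```python
from h import *
plan([(641,-129.4,5,99.4)])
```

```text
at [ 640.6 -132.1   25.5] jaw 98.8 tilt 0.16 grip 0.7 F [ 0.8  0.7 -0.4] t 23.8
-> 641 -129.4 5 99.4 n 1
{"dr":[-0.01, 0.02, -0.06],"delta_pos":[-0.02, 0.05, 0.41],"hand":1}
```

Request:
{"fn": "servo_tool", "kwargs": {
  "motion": [
    {"dr": [0,0.01,-0.05],"delta_pos": [-0.01,0.04,0.24],"hand": 0.7},
    {"dr": [0,0,0],"delta_pos": [0,0.01,0.12],"hand": 0.7},
    {"dr": [0,0,0],"delta_pos": [0,0,0.04],"hand": 0},
    {"dr": [0,0,0],"delta_pos": [0,0,0],"hand": 0},
    {"dr": [0,0,0],"delta_pos": [0,0,0],"hand": 0},
    {"dr": [0,0,0],"delta_pos": [0,0,0],"hand": 0},
    {"dr": [0,0,0],"delta_pos": [0,0,0],"hand": 0}
  ]
}}

```text
time_s: 24.68
eef_pos: [641.6, -130.1, 6.5]
ee_rot: [0.002, -0.082, 0.997, -0.001]
force: [-0.4, 0.4, -2.5]
grip_width: 0.258
```

Run:
```python
from h import *
th=np.radians(-2.3); b=np.array([521.4,341.5]); 
R=np.array([[np.cos(th),-np.sin(th)],[np.sin(th),np.cos(th)]]); t=b+R@[0,42]; print(t,b+R@[0,-42])
p,R,s=pose()
plan([(p[0],p[1],85,99.2),(t[0],t[1],85,87.7)],hand=0,vmax=47)
```

```text
[523.08553529 383.46616459] [519.71446471 299.53383541]
at [ 641.6 -130.1    6.5] jaw 99.4 tilt 0.26 grip 0.258 F [-0.4  0.4 -2.5] t 24.675
-> 641.5707068498363 -130.08502752955215 85 99.2 n 2
{"dr":[-0.01, 0.01, 0.01],"delta_pos":[-0.0, -0.0, -0.78],"hand":0},{"dr":[-0.01, 0.01, 0.01],"delta_pos":[-0.0, -0.0, -0.78],"hand":0}
-> 523.0855352863675 383.46616459480674 85 87.7 n 12
{"dr":[0.0, 0.0, 0.1],"delta_pos":[0.06, 0.88, 0.0],"hand":0},{"dr":[0.0, 0.0, 0.1],"delta_pos":[0.07, 0.88, 0.0],"hand":0},{"dr":[0.0, 0.0, 0.1],"delta_pos":[0.09, 0.87, 0.0],"hand":0},{"dr":[0.0, 0.0, 0.1],"delta_pos":[0.1, 0.87, 0.0],"hand":0},{"dr":[0.0, 0.0, 0.1],"delta_pos":[0.12, 0.87, 0.0],"hand":0},{"dr":[0.0, 0.0, 0.1],"delta_pos":[0.13, 0.87, 0.0],"hand":0},{"dr":[0.0, 0.0, 0.1],"delta_pos":[0.15, 0.87, 0.0],"hand":0},{"dr":[0.0, 0.0, 0.1],"delta_pos":[0.16, 0.86, 0.0],"hand":0},{"dr":[0.0, 0.0, 0.1],"delta_pos":[0.17, 0.86, 0.0],"hand":0},{"dr":[0.0, 0.0, 0.1],"delta_pos":[0.19, 0.86, 0.0],"hand":0},{"dr":[0.0, 0.0, 0.1],"delta_pos":[0.2, 0.85, 0.0],"hand":0},{"dr":[0.0, 0.0, 0.1],"delta_pos":[0.22, 0.85, 0.0],"hand":0}
```

Request:
{"fn": "servo_tool", "kwargs": {
  "motion": [
    {"dr": [0,0,0],"delta_pos": [0,0,-0.8],"hand": 0},
    {"dr": [0,0,0],"delta_pos": [0,0,-0.8],"hand": 0},
    {"dr": [0,0,0.1],"delta_pos": [0.06,0.88,0],"hand": 0},
    {"dr": [0,0,0.1],"delta_pos": [0.07,0.88,0],"hand": 0},
    {"dr": [0,0,0.1],"delta_pos": [0.09,0.87,0],"hand": 0},
    {"dr": [0,0,0.1],"delta_pos": [0.1,0.87,0],"hand": 0},
    {"dr": [0,0,0.1],"delta_pos": [0.12,0.87,0],"hand": 0},
    {"dr": [0,0,0.1],"delta_pos": [0.13,0.87,0],"hand": 0},
    {"dr": [0,0,0.1],"delta_pos": [0.15,0.87,0],"hand": 0},
    {"dr": [0,0,0.1],"delta_pos": [0.16,0.86,0],"hand": 0},
    {"dr": [0,0,0.1],"delta_pos": [0.17,0.8,0],"hand": 0},
    {"dr": [0,0,0],"delta_pos": [0,0,0],"hand": 0},
    {"dr": [0,0,0],"delta_pos": [0,0,0],"hand": 0}
  ]
}}

```text
time_s: 26.3
eef_pos: [550.1, 263.7, 87.8]
ee_rot: [0.002, 0.0, 1.0, -0.001]
force: [-0.1, 0.6, -2.0]
grip_width: 0.256
```

Run:
```python
from h import *
p,d,c=snap('wrist','w12'); P=cloud(d,c)
hsv=cv2.cvtColor(p,cv2.COLOR_RGB2HSV); m=cv2.inRange(hsv,(24,130,90),(35,255,255)); k,l,st,ce=cv2.connectedComponentsWithStats(m); i=1+st[1:,4].argmax()
Q=P[(l==i)&(d>0)]; Q=Q[Q[:,2]<20];print(st[i],*axis(Q[:,:2]))
plan([(523,383.5,85,87.7)],hand=0)
```

```text
[  350    66   125   175 11177] [521.9 379.8] [ 96.1 149.3] -2.3
at [550.1 263.6  87.8] jaw 89.9 tilt 0.26 grip 0.26 F [-0.2  0.4 -0.2] t 26.35
-> 523 383.5 85 87.7 n 3
{"dr":[-0.0, 0.01, 0.07],"delta_pos":[0.18, 0.8, 0.02],"hand":0},{"dr":[-0.0, 0.01, 0.07],"delta_pos":[0.19, 0.8, 0.02],"hand":0},{"dr":[-0.0, 0.01, 0.07],"delta_pos":[0.2, 0.79, 0.02],"hand":0}
```

View pics/w12.png

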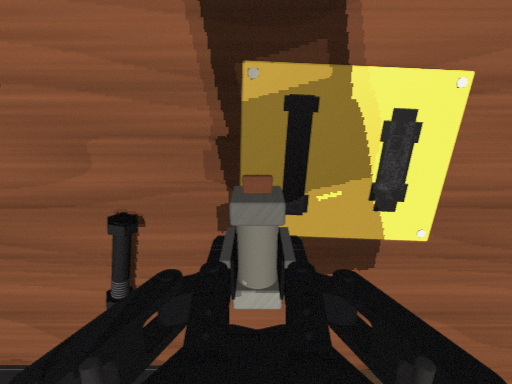

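The fuse outline is at (397,160) and the bolt outline at (297,155) in this view; I'll measure both directly.

Run:
```python
from h import *
p,d,c=pickle.load(open('pics/w12.pkl','rb')); P=cloud(d,c)
dk=(p.max(-1)<75)
for n,(a,b,e,f) in dict(fuse=(365,98,430,218),bolt=(276,88,326,222)).items():
    s=np.zeros_like(dk); s[b:f,a:e]=1; k,l,st,ce=cv2.connectedComponentsWithStats((dk&s).astype(np.uint8)); i=1+st[1:,4].argmax(); Q=P[(l==i)&(d>0)&(abs(P[...,2]-8)<5)]; print(n,len(Q),*axis(Q[:,:2]))
```

```text
fuse 3093 [522.1 379.9] [31.7 88.8] -2.3
bolt 2900 [518.2 298.3] [ 27.1 103.9] 0.5
```

Request:
{"fn": "servo_tool", "kwargs": {
  "motion": [
    {"dr": [0,0,0.07],"delta_pos": [0.18,0.8,0.02],"hand": 0},
    {"dr": [0,0,0.07],"delta_pos": [0.19,0.8,0.02],"hand": 0},
    {"dr": [0,0,0.07],"delta_pos": [0.17,0.65,0.02],"hand": 0},
    {"dr": [0,0,0],"delta_pos": [0,0,0],"hand": 0},
    {"dr": [0,0,0],"delta_pos": [0,0,0],"hand": 0}
  ]
}}

```text
time_s: 26.98
eef_pos: [527.4, 373.4, 84.5]
ee_rot: [0.002, 0.024, 1.0, -0.001]
force: [-0.1, -0.3, -1.8]
grip_width: 0.259
```

Run:
```python
from h import *
plan([(522.3,381,30,87.7)],hand=0)
```

```text
at [527.4 373.4  84.5] jaw 87.3 tilt 0.29 grip 0.259 F [-0.1 -0.3 -1.8] t 26.975
-> 522.3 381 30 87.7 n 2
{"dr":[-0.01, 0.01, -0.02],"delta_pos":[0.06, 0.08, 0.54],"hand":0},{"dr":[-0.01, 0.01, -0.02],"delta_pos":[0.06, 0.07, 0.54],"hand":0}
```

Grip height was 6.5, so placing TCP height is 14.5.

Request:
{"fn": "servo_tool", "kwargs": {
  "motion": [
    {"dr": [0,0.01,-0.02],"delta_pos": [0.06,0.07,0.54],"hand": 0},
    {"dr": [0,0.01,-0.02],"delta_pos": [0.04,0.06,0.5],"hand": 0},
    {"dr": [0,0,0],"delta_pos": [0,0,0.15],"hand": 0},
    {"dr": [0,0,0],"delta_pos": [0,0,0.08],"hand": 0}
  ]
}}

```text
time_s: 27.48
eef_pos: [526.3, 375.3, 21.1]
ee_rot: [0.002, 0.023, 1.0, -0.001]
force: [-0.5, 0.4, -1.0]
grip_width: 0.259
```

Run:
```python
from h import *
plan([(522.3,381,14.5,87.7)],hand=0)
```

```text
at [526.3 375.3  21.1] jaw 87.4 tilt 0.23 grip 0.259 F [-0.5  0.4 -1. ] t 27.475
-> 522.3 381 14.5 87.7 n 1
{"dr":[-0.01, 0.02, -0.03],"delta_pos":[0.09, 0.11, 0.13],"hand":0}
```

Request:
{"fn": "servo_tool", "kwargs": {
  "motion": [
    {"dr": [0,0.01,-0.03],"delta_pos": [0.1,0.12,0.02],"hand": 0},
    {"dr": [0,0,0],"delta_pos": [0.03,0.03,0.05],"hand": 0},
    {"dr": [0,0,0],"delta_pos": [0,0,0.05],"hand": 0},
    {"dr": [0,0,0],"delta_pos": [0,0,0.03],"hand": 0},
    {"dr": [0,0,0],"delta_pos": [0,0,0.02],"hand": 0}
  ]
}}

```text
time_s: 28.1
eef_pos: [520.9, 383.7, 14.5]
ee_rot: [0.002, 0.02, 1.0, -0.0]
force: [-2.2, -1.5, 6.3]
grip_width: 0.255
```

Request:
{"fn": "servo_tool", "kwargs": {
  "motion": [
    {"dr": [0,0,0],"delta_pos": [0,0,0],"hand": 0.5},
    {"dr": [0,0,0],"delta_pos": [0,0,0],"hand": 0.5},
    {"dr": [0,0,0],"delta_pos": [0,0,0],"hand": 0.5},
    {"dr": [0,0,0],"delta_pos": [0,0,-0.4],"hand": 0.5},
    {"dr": [0,0,0],"delta_pos": [0,0,-0.8],"hand": 0.5},
    {"dr": [0,0,0],"delta_pos": [0,0,-0.8],"hand": 0.8},
    {"dr": [0,0,0],"delta_pos": [0,0,0],"hand": 1},
    {"dr": [0,0,0],"delta_pos": [0,0,0],"hand": 1}
  ]
}}

```text
time_s: 29.1
eef_pos: [521.1, 383.9, 122.9]
ee_rot: [0.004, 0.02, 1.0, 0.001]
force: [-0.1, -0.5, -1.1]
grip_width: 0.999
```

Run:
```python
from h import *
see('white_fuse','w13')
plan([(621.5,132.5,100,78.7)])
```

```text
white_fuse 0.57 2214 [242. 138. 277. 228.] [524.1 383.8] [29.2 92.4] -3.5 z95 36.4
white_fuse 0.45 22554 [112. 107. 306. 246.] [520.3 338.2] [149.6 180.4] 87.6 z95 8.9
at [521.2 383.9 122.6] jaw 87.7 tilt 0.51 grip 1.001 F [-0.  -0.3 -0.6] t 29.2
-> 621.5 132.5 100 78.7 n 7
{"dr":[0.0, 0.01, 0.13],"delta_pos":[-0.31, -0.71, 0.07],"hand":1},{"dr":[0.0, 0.01, 0.13],"delta_pos":[-0.33, -0.7, 0.07],"hand":1},{"dr":[0.0, 0.01, 0.13],"delta_pos":[-0.35, -0.69, 0.07],"hand":1},{"dr":[0.0, 0.01, 0.13],"delta_pos":[-0.36, -0.68, 0.07],"hand":1},{"dr":[0.0, 0.01, 0.13],"delta_pos":[-0.38, -0.68, 0.07],"hand":1},{"dr":[0.0, 0.01, 0.13],"delta_pos":[-0.39, -0.67, 0.07],"hand":1},{"dr":[0.0, 0.01, 0.13],"delta_pos":[-0.41, -0.66, 0.06],"hand":1}
```

View pics/w13.png

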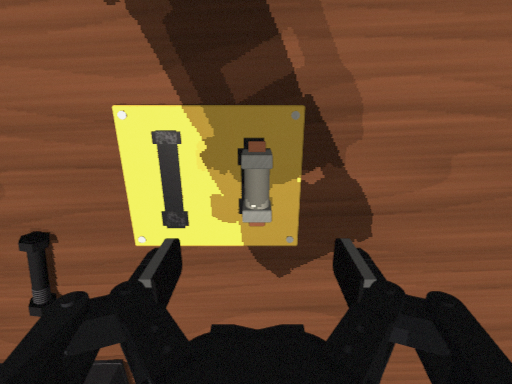

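The white fuse lies on its outline at (257,183), about 3.6 mm off across, which is within tolerance. Next is the black bolt.

Request:
{"fn": "servo_tool", "kwargs": {
  "motion": [
    {"dr": [0,0.01,0.13],"delta_pos": [-0.31,-0.71,0.07],"hand": 1},
    {"dr": [0,0.01,0.13],"delta_pos": [-0.33,-0.7,0.07],"hand": 1},
    {"dr": [0,0.01,0.13],"delta_pos": [-0.35,-0.69,0.07],"hand": 1},
    {"dr": [0,0.01,0.13],"delta_pos": [-0.36,-0.68,0.07],"hand": 1},
    {"dr": [0,0.01,0.13],"delta_pos": [-0.38,-0.68,0.07],"hand": 1},
    {"dr": [0,0.01,0.13],"delta_pos": [-0.39,-0.67,0.07],"hand": 1},
    {"dr": [0,0,0.13],"delta_pos": [-0.32,-0.52,0.05],"hand": 1},
    {"dr": [0,0,0],"delta_pos": [0,0,0],"hand": 1},
    {"dr": [0,0,0],"delta_pos": [0,0,0],"hand": 1}
  ]
}}

```text
time_s: 30.32
eef_pos: [616.7, 132.1, 90.4]
ee_rot: [-0.008, 0.101, 0.995, -0.0]
force: [-0.3, 0.3, 0.1]
grip_width: 1.001
```

Run:
```python
from h import *
see('black_bolt','w14')
plan([(621.5,132.5,30,78.7)])
```

```text
black_bolt 0.93 2394 [242. 144. 273. 257.] [620.6 131.6] [27.1 98.3] -11.1 z95 24.1
at [616.7 132.4  90.6] jaw 78.4 tilt 0.87 grip 1.003 F [-0.3 -0.5 -0. ] t 30.425
-> 621.5 132.5 30 78.7 n 2
{"dr":[-0.01, -0.04, -0.02],"delta_pos":[-0.06, 0.01, 0.61],"hand":1},{"dr":[-0.01, -0.04, -0.02],"delta_pos":[-0.05, 0.01, 0.61],"hand":1}
```

View pics/w14.png

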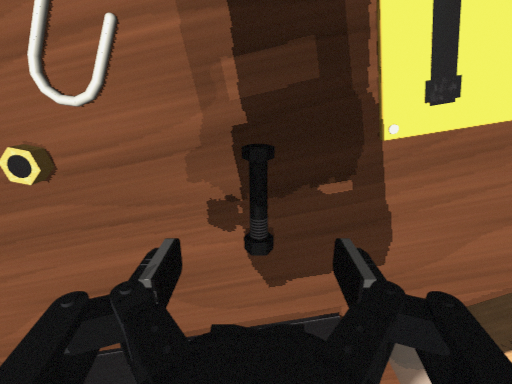

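Request:
{"fn": "servo_tool", "kwargs": {
  "motion": [
    {"dr": [0,-0.05,-0.02],"delta_pos": [-0.06,0,0.6],"hand": 0.7},
    {"dr": [0,-0.04,-0.02],"delta_pos": [-0.04,0,0.5],"hand": 0.7},
    {"dr": [0,0,0],"delta_pos": [0,0,0.2],"hand": 0.7},
    {"dr": [0,0,0],"delta_pos": [0,0,0],"hand": 0.7}
  ]
}}

```text
time_s: 30.92
eef_pos: [620.7, 134.9, 25.2]
ee_rot: [0.001, 0.095, 0.995, -0.001]
force: [0.8, -0.1, 1.1]
grip_width: 0.702
```

Run:
```python
from h import *
plan([(620.8,131.8,4,78.8)])
```

```text
at [620.7 134.9  25.2] jaw 79.1 tilt 0.18 grip 0.702 F [ 0.8 -0.1  1.1] t 30.925
-> 620.8 131.8 4 78.8 n 1
{"dr":[-0.01, 0.02, 0.03],"delta_pos":[-0.01, -0.06, 0.42],"hand":1}
```

Request:
{"fn": "servo_tool", "kwargs": {
  "motion": [
    {"dr": [0,0.01,0.02],"delta_pos": [-0.01,-0.06,0.24],"hand": 0.7},
    {"dr": [0,0,0],"delta_pos": [0,0,0.13],"hand": 0.7},
    {"dr": [0,0,0],"delta_pos": [0,0,0.05],"hand": 0},
    {"dr": [0,0,0],"delta_pos": [0,0,0],"hand": 0},
    {"dr": [0,0,0],"delta_pos": [0,0,0],"hand": 0},
    {"dr": [0,0,0],"delta_pos": [0,0,0],"hand": 0},
    {"dr": [0,0,0],"delta_pos": [0,0,0],"hand": 0}
  ]
}}

```text
time_s: 31.8
eef_pos: [621.8, 131.9, 5.2]
ee_rot: [0.002, 0.097, 0.995, -0.0]
force: [-0.3, -0.3, -1.0]
grip_width: 0.162
```

Run:
```python
from h import *
p,R,s=pose()
plan([(p[0],p[1],85,78.8),(518.6,296.2,85,87.6)],hand=0)
```

```text
at [621.8 131.9   5.2] jaw 78.9 tilt 0.25 grip 0.162 F [-0.3 -0.3 -1. ] t 31.8
-> 621.7994190710026 131.92865176684833 85 78.8 n 2
{"dr":[-0.0, 0.01, 0.0],"delta_pos":[-0.0, -0.0, -0.8],"hand":0},{"dr":[-0.0, 0.01, 0.0],"delta_pos":[-0.0, -0.0, -0.8],"hand":0}
-> 518.6 296.2 85 87.6 n 5
{"dr":[0.0, 0.0, -0.18],"delta_pos":[0.53, 0.56, 0.0],"hand":0},{"dr":[0.0, 0.0, -0.18],"delta_pos":[0.51, 0.58, 0.0],"hand":0},{"dr":[0.0, 0.0, -0.18],"delta_pos":[0.5, 0.6, 0.0],"hand":0},{"dr":[0.0, 0.0, -0.18],"delta_pos":[0.48, 0.61, 0.0],"hand":0},{"dr":[0.0, 0.0, -0.18],"delta_pos":[0.46, 0.63, 0.0],"hand":0}
```

Request:
{"fn": "servo_tool", "kwargs": {
  "motion": [
    {"dr": [0,0,0],"delta_pos": [0,0,-0.82],"hand": 0},
    {"dr": [0,0,0],"delta_pos": [0,0,-0.82],"hand": 0},
    {"dr": [0,0,-0.18],"delta_pos": [0.53,0.56,0],"hand": 0},
    {"dr": [0,0,-0.18],"delta_pos": [0.51,0.58,0],"hand": 0},
    {"dr": [0,0,-0.18],"delta_pos": [0.5,0.6,0],"hand": 0},
    {"dr": [0,0,-0.18],"delta_pos": [0.48,0.61,0],"hand": 0},
    {"dr": [0,0,-0.18],"delta_pos": [0.42,0.55,0],"hand": 0},
    {"dr": [0,0,0],"delta_pos": [0,0,0],"hand": 0},
    {"dr": [0,0,0],"delta_pos": [0,0,0],"hand": 0}
  ]
}}

```text
time_s: 32.92
eef_pos: [515.5, 295.7, 88.1]
ee_rot: [0.001, 0.017, 1.0, -0.001]
force: [0.1, -1.0, -1.9]
grip_width: 0.161
```

Run:
```python
from h import *
plan([(518.6,296.2,30,87.6)],hand=0)
```

```text
at [515.5 295.7  88.1] jaw 88.1 tilt 0.12 grip 0.161 F [ 0.1 -1.  -1.9] t 32.925
-> 518.6 296.2 30 87.6 n 2
{"dr":[-0.0, 0.0, 0.02],"delta_pos":[-0.03, 0.01, 0.58],"hand":0},{"dr":[-0.0, 0.0, 0.02],"delta_pos":[-0.03, 0.01, 0.58],"hand":0}
```

Request:
{"fn": "servo_tool", "kwargs": {
  "motion": [
    {"dr": [0,0,0.02],"delta_pos": [-0.03,0.01,0.58],"hand": 0},
    {"dr": [0,0,0.02],"delta_pos": [-0.02,0.01,0.5],"hand": 0},
    {"dr": [0,0,0],"delta_pos": [0,0,0.15],"hand": 0},
    {"dr": [0,0,0],"delta_pos": [0,0,0.1],"hand": 0}
  ]
}}

```text
time_s: 33.42
eef_pos: [521.2, 293.8, 21.0]
ee_rot: [0.002, 0.023, 1.0, -0.0]
force: [0.3, -0.1, -1.4]
grip_width: 0.164
```

Run:
```python
from h import *
plan([(518.6,296.2,13.2,87.6)],hand=0)
```

```text
at [521.2 293.8  21. ] jaw 87.4 tilt 0.26 grip 0.164 F [ 0.3 -0.1 -1.4] t 33.425
-> 518.6 296.2 13.2 87.6 n 1
{"dr":[-0.0, 0.03, -0.02],"delta_pos":[0.05, 0.05, 0.16],"hand":0}
```

Request:
{"fn": "servo_tool", "kwargs": {
  "motion": [
    {"dr": [0,0.02,0],"delta_pos": [0.05,0.05,0.08],"hand": 0},
    {"dr": [0,0,0],"delta_pos": [0,0,0.05],"hand": 0},
    {"dr": [0,0,0],"delta_pos": [0,0,0.04],"hand": 0},
    {"dr": [0,0,0],"delta_pos": [0,0,0.02],"hand": 0}
  ]
}}

```text
time_s: 33.92
eef_pos: [519.5, 296.6, 13.1]
ee_rot: [0.001, 0.023, 1.0, 0.0]
force: [-4.7, -1.6, 8.7]
grip_width: 0.165
```

Request:
{"fn": "servo_tool", "kwargs": {
  "motion": [
    {"dr": [0,0,0],"delta_pos": [0,0,0],"hand": 0.4},
    {"dr": [0,0,0],"delta_pos": [0,0,0],"hand": 0.4},
    {"dr": [0,0,0],"delta_pos": [0,0,0],"hand": 0.4},
    {"dr": [0,0,0],"delta_pos": [0,0,-0.4],"hand": 0.4},
    {"dr": [0,0,0],"delta_pos": [0,0,-0.8],"hand": 0.5},
    {"dr": [0,0,0],"delta_pos": [0,0,-0.8],"hand": 0.8},
    {"dr": [0,0,0],"delta_pos": [0.5,0,-0.5],"hand": 1},
    {"dr": [0,0,0],"delta_pos": [0.7,0,0],"hand": 1},
    {"dr": [0,0,0],"delta_pos": [0.7,0,0],"hand": 1},
    {"dr": [0,0,0],"delta_pos": [0.6,0,0],"hand": 1},
    {"dr": [0,0,0],"delta_pos": [0,0,0],"hand": 1},
    {"dr": [0,0,0],"delta_pos": [0,0,0],"hand": 1}
  ]
}}

```text
time_s: 35.42
eef_pos: [392.4, 302.6, 142.9]
ee_rot: [0.004, 0.023, 1.0, 0.001]
force: [0.6, -0.5, 0.6]
grip_width: 1.0
```

Run:
```python
from h import *
see('black_bolt','w15'); see('white_fuse','w15b')
p,d,c=snap('top','top2'); P=cloud(d,c)
for n in ('u_bolt','brass_nut','black_bolt','white_fuse','brown_fuse','bright_bolt','bracket'):
    for o in outline_of('top',n)[:1]:
        Q=P[o['pixels']&(d>0)&(P[...,2]>(4 if n in('u_bolt','brass_nut') else 12))]; print(n,round(o['score'],2),*axis(Q[:,:2]),np.percentile(Q[:,2],95).round(1))
plan([(400,296,180,87)])
```

```text
black_bolt 0.74 1368 [246. 239. 266. 318.] [530.4 295.7] [ 29.9 124.6] -1.5 z95 32.0
white_fuse 0.98 1075 [317. 248. 345. 310.] [518.  376.9] [31.3 77.8] 12.7 z95 36.2
white_fuse 0.37 10466 [218. 217. 372. 321.] [519.6 338. ] [150.9 179.4] 87.3 z95 8.8
u_bolt 0.71 [472.3  10.8] [57.4 75.5] -33.9 9.1
brass_nut 0.72 [546.6 -58.6] [29.7 30.8] 16.1 17.5
black_bolt 0.69 [519.1 296.4] [ 25.3 100.1] -3.7 32.1
white_fuse 0.87 [521.5 382.6] [28.3 83.8] -1.8 36.3
brown_fuse 0.58 [ 500.3 -317.2] [28.6 85.2] -9.0 36.3
bright_bolt 0.92 [ 510.1 -254. ] [ 27.8 100.9] -9.1 32.0
bracket 0.76 [ 490.1 -392.5] [57.8 90.1] -7.6 49.3
at [391.7 302.5 142.6] jaw 87.3 tilt 0.42 grip 0.996 F [-0.1 -0.1 -0.4] t 36.025
-> 400 296 180 87 n 1
{"dr":[0.01, 0.04, 0.03],"delta_pos":[-0.18, -0.12, -0.75],"hand":1}
```

View pics/top2.png

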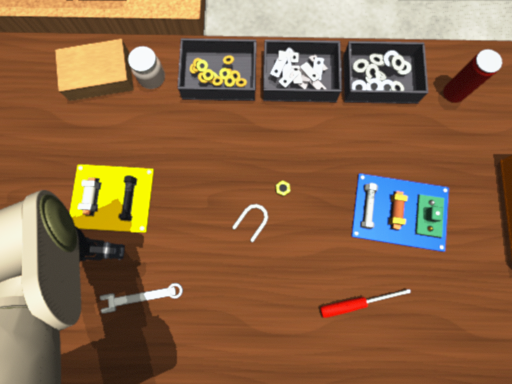

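View pics/w15.png

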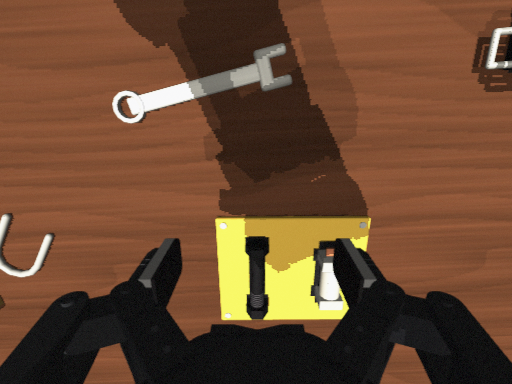

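The top view shows all five pieces on their outlines: white fuse (88,197), black bolt (128,197), bright bolt (368,205), brown fuse (399,210), bracket (431,214). The U-bolt and nut measure within about 1 mm of where they started, and the arm is clear.

```bash
python3 -c "
from rig import ticket; print(ticket.finish_job())"
```

```text
the job is handed in; nothing more can be done
None
```

Both kits are made up and the job is handed in, at about 36 s of the 120 s allowed; no verdict was reported.

- **Blue board:** The bracket is fully home on both pins. Its plate top measured 16 mm and its block top about 50 mm, and both pins show through the holes. The bright bolt and brown fuse lie within about 3 mm and about 1° of their outlines.
- **Yellow board:** The black bolt and white fuse lie within about 4 mm and about 1.5° of their outlines.
- **U-bolt and nut:** Both measured within about 1 mm of where they started.

**Checks that disagreed:** Three wrist-camera outlines came out wrong:
- The bright bolt read 107 mm long.
- The black bolt read 125 mm long, with its centre shifted 11 mm.
- The white fuse, partly hidden by a finger, read 13° askew.

The wrist pictures and the final top-view fits (about 100 mm long for both bolts) contradict these, so I took them as segmentation errors. The two cameras also put the yellow board about 3 mm apart across, so I placed the black bolt using the closer wrist view. The white fuse had gone down between the two estimates and sits about 3.6 mm off across.

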